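Gauge a sherd's wall with the ratchet micrometer stand

TASK

Slide the long pottery sherd gently along the bed of the gauge stand until its pointed end is fully home in the V stop. Then turn the small ratchet cap on top of the gauge clockwise (seen from above) until the spindle bears on the sherd and the ratchet slips; stop within about a quarter turn of slipping and let go, leaving the sherd clamped. Turn only the cap, not the thicker thimble below it, do not push the sherd hard, and leave the vial, the loupe and the wide sherd alone.

Things in the scene. Friction and masses are not known exactly. Their poses are not given: they have to be found in the camera images.
- gauge_stand: fixed grey and steel micrometer stand, base 262 x 104 mm. Origin on the table under the spindle axis; x runs along the bed from its open end (robot side) to the V stop, z up. Bed flat, 28 mm above the table, x = -148 to +42 mm, with 5 mm high guide strips (inner faces y = +-27 mm). A 24 mm column at x = +78 mm, top 132 mm, carries an arm with the gauge head over x = 0
- stop_apex (a point): apex of the V stop on the bed's centre line, at x = +27 mm of the stand, 3.5 mm above the bed. The V is of steel, 8 mm high, 76 degrees, and opens towards the bed's open end (-x of the stand); here the sherd's point is fully home
- long_sherd: loose flat pottery sherd, lozenge shaped, 104 mm long, 49 mm wide, about 11 mm thick, 0.07 kg, lying on the bed between the guide strips, 35 to 60 mm short of the stop. Origin at the centre of its underside; its -y points to its pointed end (to the V stop), +y to its blunt end. It slides with about 0.5 N; its edge chips if pushed with more than 20 N
- sherd_point (a point): the tip of the sherd's pointed end, 3.5 mm above the bed
- sherd_blunt_end (a point): middle of the sherd's blunt end face, half-way up (5.5 mm above the bed); push here, along the stand's x
- spindle_tip (a point): centre of the flat 8 mm tip of the gauge's spindle, a steel rod that does not rotate. It moves straight down, 4.5 mm for each rad that the thimble turns clockwise, and starts about 2 to 13 mm (different each time) above the sherd's top. The head around it is 32 mm wide at most, its lowest fixed part 56 mm or more above the table
- spindle: that spindle; origin at its tip. It clamps the sherd with about 16 N when the ratchet slips, and keeps that clamp by thread friction when the cap is let go
- cap_grip (a point): grip point of the ratchet cap, on its vertical axis (the spindle axis). The cap is a knurled steel cylinder, diameter 20 mm, 38 mm high; its top is 16 mm above this point, and 26 mm below this point begins the thimble, diameter 31 mm, 26 mm high. Both stay at this height as they turn. Nothing else stands as high as the cap
- ratchet_cap (a joint): how far the cap has slipped on the thimble, rad, 0 at the start, grows as the cap slips clockwise seen from above. The cap carries the thimble along (moment about 0.1 N m) until the spindle bears on the sherd; then the moment rises to about 0.17 N m and the cap slips. The thimble itself has no such protection
- vial_mid (a point): loose capped sample vial, 28 mm diameter, 52 mm high, to be left alone; this point is at its centre, half-way up
- loupe_mid (a point): loose black loupe, 38 mm diameter, 20 mm high, to be left alone; this point is at its centre
- wide_sherd_mid (a point): loose pottery sherd 80 x 66 x 16 mm on the table, to be left alone; this point is at its centre

How it is judged:
By the outcome, as a careful person would: the job done as asked, in the order asked, and still so for the second after the job is handed in, with the robot touching nothing.
It also fails if it takes over 72 s, if anything falls off the work surface, if the arm or the gripper's body presses on something with over 40 N, if the wrist force passes 120 N, or if a joint passes its speed limit or range.

ROBOT

A 6-joint arm with a two-finger parallel gripper is mounted at the origin on a cart in front of the work surface, level with it; the furniture and walls round the work are solid. World frame = base frame: x ahead of the robot, y to its left, z up, the work surface at z = 0. Lengths are in m, angles in rad, forces in N, time in s.
With the tool pointing down it reaches from about 0.25 to 0.725 m from the base axis. Payload 4 kg.
Tool frame: the origin (TCP) lies midway between the tips of the shut fingers; the grasp point (between the pads) lies 19 mm behind it; z points along the fingers, y is the direction in which the jaws open and shut (so a half turn about z gives the same grasp; the last joint's range is limited). The gripper opens to 85 mm and grips with 20 to 120 N. Pads are 22 mm wide; open, the fingers measure 114 mm over their backs; the gripper's body (76 mm by 85 mm) begins 54 mm behind the grasp point. The pads swing forward as they close: fully open they stand 13 mm farther back than shut.
Start: joints at [1.125, 0.241, 0.005, 1.335, 0, 1.571], TCP at [0.216, 0.451, 0.202] pointing down, gripper open.
Joint ranges: [-2.72, 2.72], [-1.05, 1.87], [-1.09, 1.28], [-1.99, 2.15], [-1.42, 1.44], [-3.14, 3.14]. Speed limits (rad/s): [2.79, 2.79, 3.14, 3.14, 3.14, 3.14].

INTERFACE

Orientations are given as a unit quaternion [x, y, z, w].
In Python, from workcell import bot gives the robot as it stands.
- The arm moves only by the shell command python3 -m inch 'ROWS'. ROWS is JSON, a list of rows, each a list of 5 numbers: the shift along the tool's x, y, z scaled (see below), then the turn about the tool's z scaled (see below), then the closure, from 0 (fully open) to 1 (shut). A call has 1 to 10 rows; each row is the pose to reach, as a shift and turn from the pose commanded when the call began, along the tool's axes at that moment; what a row does not reach only later rows make up. The controller multiplies each number of a shift by 100 cm and each number of a turn by 120 degrees. A row lasts 1/8 s, in which the tool goes at most 62.5 mm and 10.7 degrees, less where a joint would pass 70% of its speed; a pose out of reach is approached as far as the arm can. A call with a number of a shift or a turn outside -1 to 1 is refused whole. A call with a gripper value outside its range is refused whole. The fingers move at their own pace and stop on an object; the grip force is fixed at half the most. Time passes only in rows, so rows that repeat a pose let the fingers close. It gives the time, the measured TCP pose, the force and the opening at its end, in the units of the state.
- bot.get_obs(): the state, without advancing time (a new reading comes with each control period).
- bot.camera(name): name is "side" or "top"; returns the picture (384x512x3 uint8, red, green, blue); there is no depth.
- bot.calibration(name): a dict with "intrinsics" (3x3 intrinsics, pixels), "k1" (the pictures are not rectified: a ray, as slopes to the right and down, at radius r is drawn at 1 + k1 r^2 times it, then the intrinsics apply), "xyz" and "attitude" of the camera in the world. Camera axes: x right, y down, z forward; pixel columns grow to the right and rows downward; lengths in m; the calibration is good to about 2 mm. A picture is of the moment at which its call begins. calibration takes no time and is no camera call.
- bot.job_done(): hands the job in, once; it reports no verdict.
Trained networks look in the newest picture that a camera, given by its name, has taken for a name from the list of things; names that differ only in an ending like _2 or _b are one class to them, and where a whole thing is asked for, a point or a joint stands for the part that bears it (a point fixed in the world has none). Each returns a list of dicts, best first, with "score" (0 to 1); they miss things now and then, are a little off and sometimes report something else, mostly with a low value. They report only what shows in the picture. A call takes as long as a camera call.
- bot.masks_of(camera, target): "pixels" (384x512 bool, what is visible of it) and "extent" ([left, top, width, height] as shares, 0 to 1, of the picture: columns of its width, rows of its height, round what is visible of it).
- bot.spot_point(camera, target): "point" ([column, row] as shares, 0 to 1, of the picture: columns of its width, rows of its height: a listed point, or the origin of a listed thing).
The state is a dict: "clock": time; "joint_pos": joint angles; "joint_vel": joint speeds; "tau": joint torques, N m; "eef_pos": TCP position; "tool_rot": TCP orientation; "ft_force": force on the tool from outside, world axes, zero at the start; "ft_torque": the same for the moment, N m; "grip_width": finger opening in m.
Only numpy, scipy, OpenCV 4.12 (cv2) and the standard library are available. Lean on these libraries where they do the work, as an engineer would, in place of code of your own. Each camera call takes 0.05 s, during which the arm holds its last target.

## Working session

There is one attempt and no reset: what is moved stays moved. The work goes in short steps, Python scripts to look and compute and a shell command to move; the robot and the scene stay as the last step left them, time stands still between calls to the robot, and variables do not carry over. Pictures are saved under pics/ and viewed, and the job is handed in when it is done.

```bash
mkdir -p pics; ls
cat > h.py <<'E'
import numpy as np, cv2
from workcell import bot
from scipy.spatial.transform import Rotation as R
def cal(n):
    c=bot.calibration(n); return c
def Rm(c):
    a=np.array(c["attitude"]); return R.from_quat(a).as_matrix() if a.size==4 else a.reshape(3,3)
def ray(n,p):
    c=cal(n);K=np.array(c["intrinsics"]);d=np.array([(p[0]-K[0,2])/K[0,0],(p[1]-K[1,2])/K[1,1]])
    u=d.copy()
    for _ in range(30): u=d/(1+c["k1"]*(u@u))
    r=Rm(c)@np.array([u[0],u[1],1]); return np.array(c["xyz"]),r/np.linalg.norm(r)
def atz(n,p,z):
    o,r=ray(n,p); return o+r*(z-o[2])/r[2]
def tri(pa,pb):
    o1,r1=ray("top",pa);o2,r2=ray("side",pb)
    A=np.stack([r1,-r2],1);t=np.linalg.lstsq(A,o2-o1,rcond=None)[0]
    a=o1+r1*t[0];b=o2+r2*t[1];return (a+b)/2,np.linalg.norm(a-b)
def proj(n,X):
    c=cal(n);K=np.array(c["intrinsics"]);v=Rm(c).T@(np.array(X)-np.array(c["xyz"]));u=v[:2]/v[2];u=u*(1+c["k1"]*(u@u))
    return np.array([K[0,0]*u[0]+K[0,2],K[1,1]*u[1]+K[1,2]])
def spot(n,t):
    return [(np.array(d["point"])*[512,384],round(d["score"],2)) for d in bot.spot_point(n,t)]
def snap(n,f):
    im=bot.camera(n);cv2.imwrite("pics/"+f,im[:,:,::-1]);return im
E
python3 - <<'E'
from h import *
np.set_printoptions(precision=4,suppress=True)
for n in("top","side"):
    snap(n,n+"0.png");print(n,bot.calibration(n))
    for t in["gauge_stand","stop_apex","long_sherd","sherd_point","sherd_blunt_end","spindle_tip","cap_grip","vial_mid","loupe_mid","wide_sherd_mid"]:
        print(t,spot(n,t)[:2])
print(bot.get_obs())
E
```

```text
pics
top {'intrinsics': array([[374.5551,   0.    , 253.9869],
       [  0.    , 374.5551, 190.4828],
       [  0.    ,   0.    ,   1.    ]]), 'k1': -0.06184976977477594, 'xyz': array([ 0.3683, -0.0323,  0.9482]), 'attitude': array([ 0.7082, -0.7008,  0.0576, -0.0634])}
gauge_stand [(array([263.1168, 165.0048]), 0.77)]
stop_apex [(array([266.3936, 153.4848]), 0.57), (array([332.6976, 188.3904]), 0.3)]
long_sherd [(array([256.8192, 192.8064]), 0.65)]
sherd_point [(array([257.792 , 173.4912]), 0.94)]
sherd_blunt_end [(array([250.112 , 209.8176]), 0.64)]
spindle_tip []
cap_grip [(array([261.0176, 146.4192]), 0.49)]
vial_mid [(array([334.8992, 189.8112]), 0.68)]
loupe_mid [(array([156.416 , 190.6944]), 0.65)]
wide_sherd_mid [(array([348.8256, 234.5856]), 0.61)]
side {'intrinsics': array([[491.2106,   0.    , 269.0826],
       [  0.    , 491.2106, 184.321 ],
       [  0.    ,   0.    ,   1.    ]]), 'k1': -0.1979334535678325, 'xyz': array([ 0.4401, -1.0372,  0.725 ]), 'attitude': array([ 0.8716, -0.0448,  0.0103, -0.488 ])}
gauge_stand [(array([298.3936, 221.4912]), 0.91)]
stop_apex [(arra
[... 164 characters left out ...]

cap_grip [(array([305.92 , 160.896]), 0.72)]
vial_mid [(array([281.6   , 263.8848]), 0.65), (array([302.3872, 219.1104]), 0.63)]
loupe_mid [(array([261.376 , 166.6176]), 0.63)]
wide_sherd_mid [(array([236.3904, 285.3888]), 0.83)]
{'clock': 1.1, 'joint_pos': array([1.125 , 0.2406, 0.005 , 1.3352, 0.    , 1.5708]), 'joint_vel': array([ 0.001 ,  0.001 , -0.0002,  0.001 ,  0.0003,  0.0007]), 'tau': array([  0.001 , -37.222 ,  25.2696,   0.0014,   0.0001,   0.    ]), 'eef_pos': array([0.2156, 0.4511, 0.2021]), 'tool_rot': array([ 0.2211,  0.9753,  0.    , -0.    ]), 'ft_force': array([-0.7867, -0.973 , -0.1582]), 'ft_torque': array([-0.0136, -0.0171, -0.008 ]), 'grip_width': 0.08512543734555049}
```

View pics/top0.png

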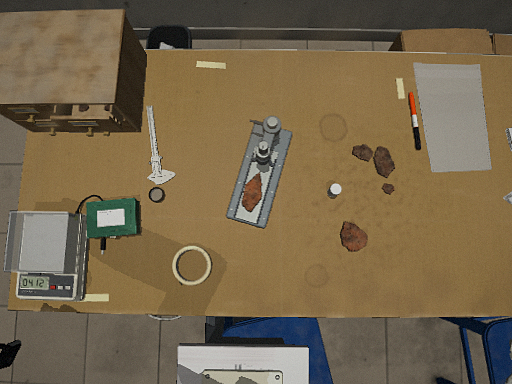

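View pics/side0.png

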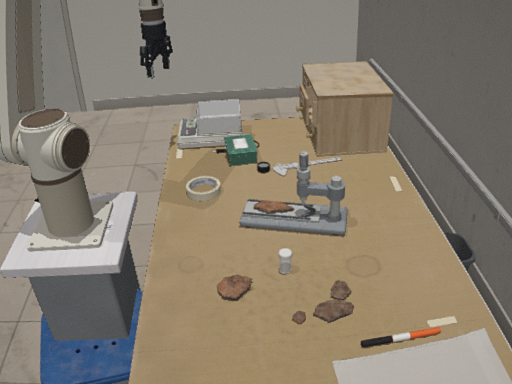

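Run:
```python
from h import *
np.set_printoptions(precision=4,suppress=True)
print("origin",atz("top",(263.1,165),0),atz("side",(298.4,221.5),0))
print("point",atz("top",(257.8,173.5),.0315),atz("side",(291.5,210.9),.0315))
print("blunt",atz("top",(250.1,209.8),.0335),atz("side",(254.4,205.2),.0335))
print("sherd o",atz("top",(256.8,192.8),.028))
print("cap",tri((261.0,146.4),(305.9,160.9)))
print("apex",atz("top",(266.4,153.5),.0315))
for t,z,p,q in [("vial",.026,(334.9,189.8),(281.6,263.9)),("loupe",.01,(156.4,190.7),(261.4,166.6)),("wide",.008,(348.8,234.6),(236.4,285.4))]:
  print(t,atz("top",p,z),atz("side",q,z))
```

```text
origin [ 0.5999 -0.0465  0.    ] [ 0.5828 -0.0472  0.    ]
point [ 0.5702 -0.0329  0.0315] [ 0.5658 -0.0438  0.0315]
blunt [ 0.4783 -0.0149  0.0335] [ 0.4759 -0.0099  0.0335]
sherd o [ 0.5217 -0.0309  0.028 ]
cap (array([ 0.6004, -0.0392,  0.1676]), np.float64(0.0004698892807974326))
apex [ 0.6221 -0.0542  0.0315]
vial [ 0.5316 -0.2263  0.026 ] [ 0.5203 -0.2327  0.026 ]
loupe [0.5276 0.2259 0.01  ] [0.5106 0.2261 0.01  ]
wide [ 0.4212 -0.2623  0.008 ] [ 0.4202 -0.2698  0.008 ]
```

Run:
```python
from h import *
np.set_printoptions(precision=4,suppress=True)
for n in("top","side"):
  print(n,Rm(cal(n)))
  for X in [(0.2156,.4511,.2021),(0,0,0),(.6,-.04,.167),(.6,-.04,0)]: print(X,proj(n,X))
  im=cv2.imread(f"pics/{n}0.png")
  c=im[105:240,215:315] if n=="top" else im[140:240,230:360]
  cv2.imwrite(f"pics/{n}0z.png",cv2.resize(c,None,fx=4.4 if n=="top" else 6,fy=4.4 if n=="top" else 6,interpolation=cv2.INTER_CUBIC))
```

```text
top [[ 0.0111 -0.9853  0.1705]
 [-0.9999 -0.0096  0.0091]
 [-0.0073 -0.1706 -0.9853]]
(0.2156, 0.4511, 0.2021) [ 11.517  328.5311]
(0, 0, 0) [241.6101 410.7093]
(0.6, -0.04, 0.167) [261.3577 146.5665]
(0.6, -0.04, 0) [260.5863 164.9231]
side [[ 0.9958 -0.068   0.0616]
 [-0.0881 -0.5197  0.8498]
 [-0.0258 -0.8516 -0.5235]]
(0.2156, 0.4511, 0.2021) [161.1666  85.3615]
(0, 0, 0) [ 72.8815 225.9238]
(0.6, -0.04, 0.167) [305.6697 161.328 ]
(0.6, -0.04, 0) [304.7705 219.3334]
```

View pics/top0z.png

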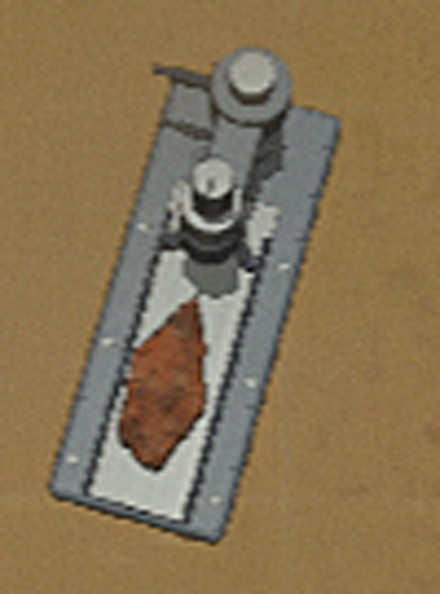

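View pics/side0z.png

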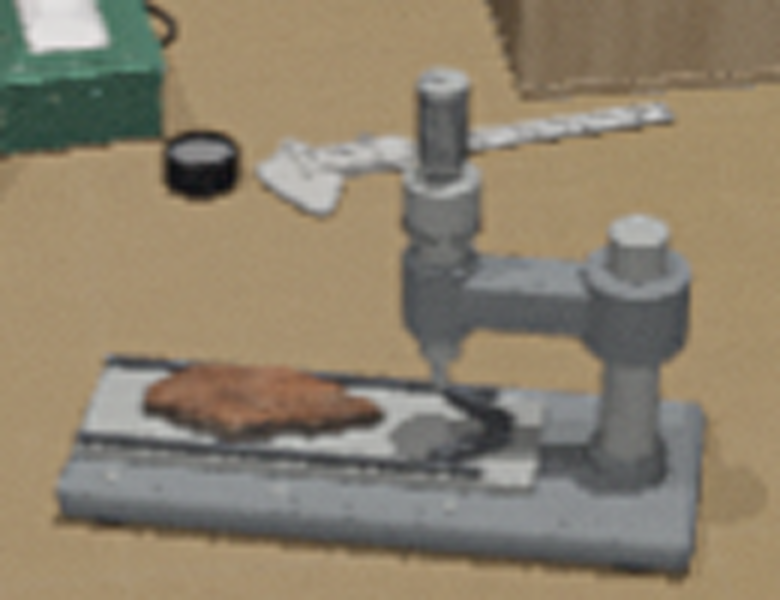

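Run:
```python
from h import *
np.set_printoptions(precision=4,suppress=True)
T=lambda x,y:(215+(x+.5)/4.4-.5,105+(y+.5)/4.4-.5)
S=lambda x,y:(230+(x+.5)/6-.5,140+(y+.5)/6-.5)
print("captop",tri(T(213,170),S(443,77)))
print("coltop",tri(T(252,72),S(638,228)))
def yaw(a,b): d=b-a; return np.degrees(np.arctan2(d[1],d[0]))
for nm,p,q,z in [("L guide",(92,490),(158,245),.033),("R guide",(190,520),(250,280),.033),("Lbase",(53,492),(170,85),.02),("Rbase",(215,540),(338,120),.02)]:
  a=atz("top",T(*p),z);b=atz("top",T(*q),z);print(nm,a,b,yaw(a,b))
for nm,p,q,z in [("S near base top",(65,490),(690,545),.02),("S near base bot",(60,515),(688,572),.0),("S near guide",(80,437),(480,470),.033),("S far guide",(107,358),(440,390),.033)]:
  a=atz("side",S(*p),z);b=atz("side",S(*q),z);print(nm,a,b,yaw(a,b))
print("tip",atz("top",T(193,300),.0315),atz("side",S(380,410),.0315))
print("blunt",atz("top",T(152,470),.0335),atz("side",S(147,395),.0335))
ms=bot.masks_of("top","long_sherd")
m=ms[0]["pixels"].astype(np.uint8);print(ms[0]["score"],m.sum())
ys,xs=np.nonzero(m);P=np.array([atz("top",(x,y),.036)[:2] for x,y in zip(xs,ys)]);c=P.mean(0);w,v=np.linalg.eigh(np.cov((P-c).T));print("sherd",c,v[:,1],np.degrees(np.arctan(v[1,1]/v[0,1])))
l=(P-c)@v[:,1];print(l.min(),l.max(),P[l.argmin()],P[l.argmax()])
```

```text
captop (array([ 0.5965, -0.0432,  0.1935]), np.float64(0.005426726671944838))
coltop (array([ 0.6701, -0.064 ,  0.1319]), np.float64(0.002618170257018014))
L guide [0.4628 0.0207 0.033 ] [ 0.6037 -0.0143  0.033 ] -13.957743537899065
R guide [ 0.4466 -0.0341  0.033 ] [ 0.5836 -0.067   0.033 ] -13.497493870586268
Lbase [0.4627 0.0435 0.02  ] [ 0.7045 -0.0199  0.02  ] -14.696330372728383
Rbase [ 0.4366 -0.0483  0.02  ] [ 0.6838 -0.119   0.02  ] -15.967558828365569
S near base top [ 0.4381 -0.0559  0.02  ] [ 0.6828 -0.1244  0.02  ] -15.631661368128494
S near base bot [ 0.4352 -0.0456  0.    ] [ 0.685  -0.1161  0.    ] -15.76344694144971
S near guide [ 0.4457 -0.0375  0.033 ] [ 0.6051 -0.0811  0.033 ] -15.290999458454273
S far guide [0.4598 0.0204 0.033 ] [ 0.5975 -0.0219  0.033 ] -17.07045252924195
tip [ 0.572  -0.0346  0.0315] [ 0.571  -0.0313  0.0315]
blunt [ 0.4743 -0.0126  0.0335] [ 0.4751 -0.0108  0.0335]
0.93 595
sherd [ 0.5221 -0.0182] [-0.9635  0.2675] -15.518080974288374
-0.05379882630599897 0.0476284491358817 [ 0.573  -0.0359] [ 0.475  -0.0098]
```

```bash
python3 -m inch '[[-0.05,-0.04,0,-0.02,1],[-0.1,-0.08,0,-0.04,1],[-0.15,-0.12,0,-0.06,1],[-0.2,-0.155,0,-0.085,1],[-0.25,-0.193,0,-0.085,1],[-0.3,-0.232,0,-0.085,1],[-0.35,-0.27,0,-0.085,1],[-0.39,-0.3,0,-0.085,1],[-0.402,-0.311,0,-0.085,1],[-0.402,-0.311,0,-0.085,1]]'
```

```text
clock: 2.4
eef_pos: [0.4441, -0.0032, 0.2019]
tool_rot: [0.135, 0.991, 0.0, -0.0]
ft_force: [0.6, 1.1, 0.1]
grip_width: -0.0001
```

```bash
python3 -m inch '[[0,0,0.04,0,1],[0,0,0.08,0,1],[0,0,0.12,0,1],[0,0,0.14,0,1],[0,0,0.155,0,1],[0,0,0.165,0,1],[0,0,0.17,0,1],[0,0,0.17,0,1]]'
python3 - <<'E'
from h import *
np.set_printoptions(precision=4,suppress=True)
for n in("top","side"):
  im=snap(n,n+"1.png")[:,:,::-1]
  c=im[105:240,215:315] if n=="top" else im[140:240,200:330]
  s=4.4 if n=="top" else 6
  cv2.imwrite(f"pics/{n}1z.png",cv2.resize(c,None,fx=s,fy=s,interpolation=cv2.INTER_CUBIC))
  for t in["sherd_point","sherd_blunt_end","cap_grip","stop_apex","gauge_stand","spindle_tip"]: print(n,t,spot(n,t)[:2])
print(bot.get_obs()["ft_force"])
E
```

```text
clock: 3.4
eef_pos: [0.4442, -0.0023, 0.0322]
tool_rot: [0.133, 0.991, 0.0, 0.0]
ft_force: [-0.8, 0.0, 0.2]
grip_width: 0.0004
top sherd_point []
top sherd_blunt_end []
top cap_grip [(array([262.5024, 145.4976]), 0.48), (array([265.6768, 153.408 ]), 0.37)]
top stop_apex [(array([265.0112, 153.408 ]), 0.86)]
top gauge_stand [(array([262.6048, 164.5824]), 0.92)]
top spindle_tip []
side sherd_point [(array([294.4   , 209.0112]), 0.94)]
side sherd_blunt_end [(array([253.2864, 207.5136]), 0.79)]
side cap_grip [(array([303.7184, 161.0112]), 0.71)]
side stop_apex [(array([314.5216, 209.2032]), 0.92)]
side gauge_stand [(array([298.0864, 220.1088]), 0.66)]
side spindle_tip [(array([236.8   , 284.1984]), 0.58)]
[-0.7018  0.2825 -0.2021]
```

View pics/top1z.png

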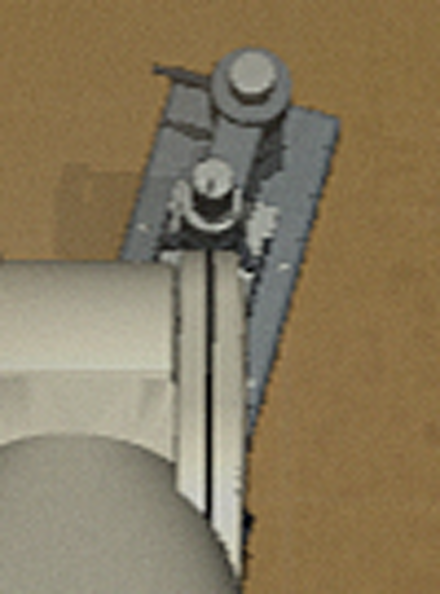

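View pics/side1z.png

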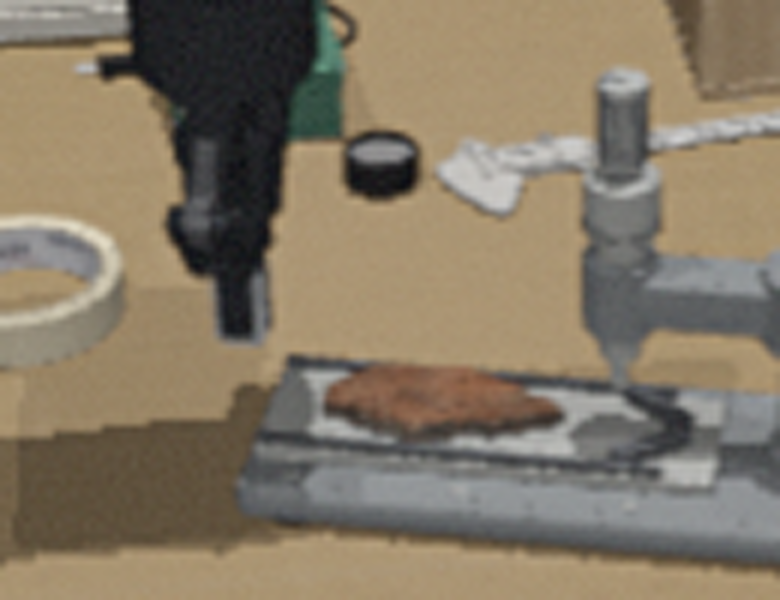

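Run:
```python
from h import *
np.set_printoptions(precision=4,suppress=True)
o=bot.get_obs();p=o["eef_pos"];print(p,o["grip_width"],proj("side",p))
for z in (.05,.087,.1,.15,.2,.25,.3): print(z,proj("side",[p[0],p[1],z]),proj("top",[p[0],p[1],z]))
```

```text
[ 0.4442 -0.0028  0.0321] 5.160727940501928e-05 [241.7365 204.9769]
0.05 [241.341  199.0697] [244.7833 223.0628]
0.087 [240.5087 186.558 ] [244.2757 221.7001]
0.1 [240.2117 182.0659] [244.0871 221.1935]
0.15 [239.0473 164.3138] [243.3051 219.0935]
0.2 [237.8485 145.7923] [242.4203 216.7174]
0.25 [236.6164 126.4847] [241.4113 214.007 ]
0.3 [235.3529 106.379 ] [240.2497 210.8863]
```

View pics/side1.png

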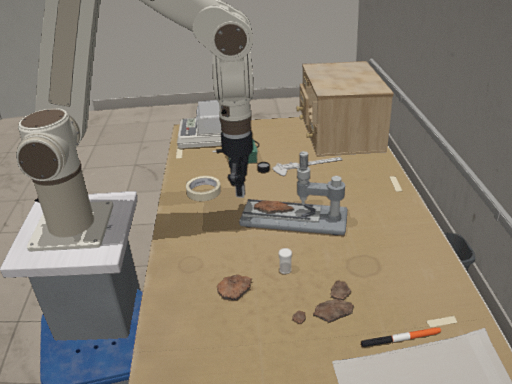

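Run:
```python
from h import *
im=cv2.imread("pics/side1.png")
cv2.imwrite("pics/z.png",cv2.resize(im[150:230,205:275],None,fx=7,fy=7,interpolation=cv2.INTER_NEAREST))
```

```text
(no output)
```

View pics/z.png

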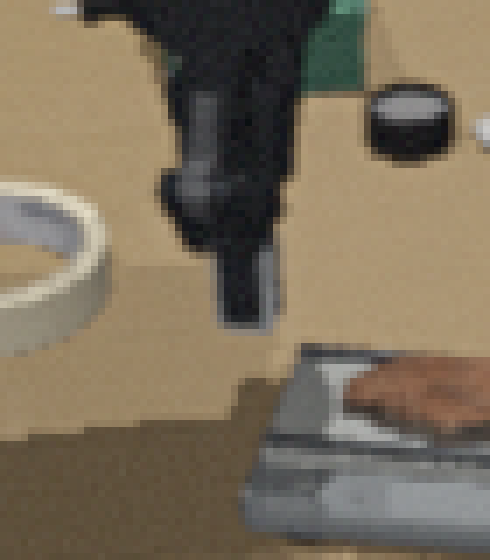

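Run:
```python
from h import *
im=cv2.imread("pics/side0.png")
p=np.array([.2156,.4511,.2021]);y=np.array([.431,.902,0])
Z=im[0:110,100:220].copy();s=5
Z=cv2.resize(Z,None,fx=s,fy=s,interpolation=cv2.INTER_NEAREST)
for dz,c in((0,(0,0,255)),(.013,(0,255,0))):
  for k in(-.0425,0,.0425):
    q=(proj("side",p+k*y+[0,0,dz])-[100,0]+.5)*s
    cv2.circle(Z,tuple(int(v) for v in q),3,c,-1)
cv2.imwrite("pics/z2.png",Z)
s=snap("side","side2.png")[:,:,::-1]
print(bot.get_obs()["eef_pos"],bot.get_obs()["clock"])
print(np.abs(s.astype(int)-cv2.imread("pics/side1.png")).max())
```

```text
[ 0.44423091 -0.00283671  0.03211316] 4.15
62
```

View pics/z2.png

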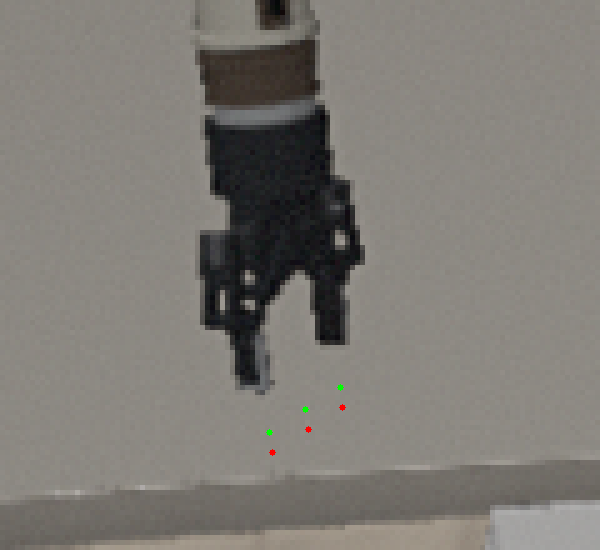

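```bash
python3 -m inch '[[0.02,0,0,0,1],[0.02,0,0.01,0,1],[0.02,0,0.02,0,1],[0.02,0,0.027,0,1],[0.02,0,0.027,0,1],[0.02,0,0.027,0,1]]'
python3 - <<'E'
from h import *
im=snap("side","side3.png")[:,:,::-1]
Z=cv2.resize(im[150:230,205:275],None,fx=7,fy=7,interpolation=cv2.INTER_NEAREST)
p=bot.get_obs()["eef_pos"];print(p,bot.get_obs()["ft_force"])
q=(proj("side",p)-[205,150]+.5)*7;cv2.circle(Z,tuple(int(v) for v in q),3,(0,0,255),-1)
cv2.imwrite("pics/z3.png",Z)
E
```

```text
clock: 4.9
eef_pos: [0.4252, 0.0024, 0.005]
tool_rot: [0.134, 0.991, -0.0, -0.0]
ft_force: [0.1, 0.2, 0.0]
grip_width: -0.0
[0.42532054 0.00244348 0.00523267] [0.17417738 0.20796004 0.5274543 ]
```

View pics/z3.png

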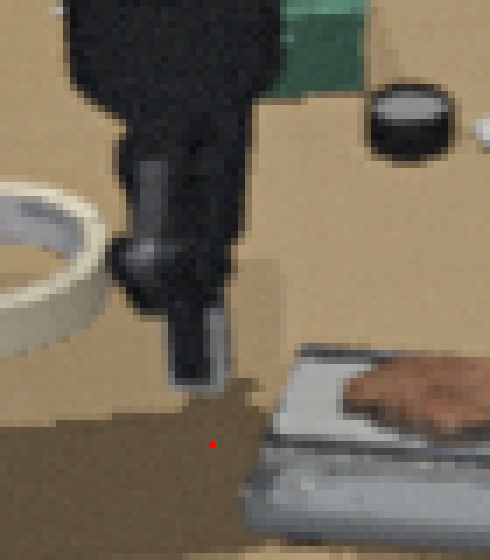

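```bash
python3 -m inch '[[0,0,0.003,0,1],[0,0,0.004,0,1],[0,0,0.005,0,1],[0,0,0.006,0,1]]';python3 -m inch '[[0,0,0.001,0,1],[0,0,0.002,0,1]]'
```

```text
clock: 5.45
eef_pos: [0.425, 0.0025, -0.0009]
tool_rot: [0.133, 0.991, 0.0, 0.0]
ft_force: [-0.2, -0.8, -0.5]
grip_width: 0.0001
clock: 5.7
eef_pos: [0.4249, 0.0025, -0.0029]
tool_rot: [0.133, 0.991, -0.0, -0.0]
ft_force: [0.3, -1.2, -0.0]
grip_width: 0.0002
```

```bash
python3 -m inch '[[0,0,0.002,0,1],[0,0,0.004,0,1],[0,0,0.006,0,1],[0,0,0.006,0,1]]';python3 -m inch '[[0,0,0.001,0,1],[0,0,0.002,0,1],[0,0,0.003,0,1]]';python3 -m inch '[[0,0,0.001,0,1],[0,0,0.002,0,1]]'
```

```text
clock: 6.2
eef_pos: [0.4247, 0.0025, -0.0091]
tool_rot: [0.134, 0.991, -0.0, -0.0]
ft_force: [1.1, 0.1, 0.9]
grip_width: 0.0001
clock: 6.58
eef_pos: [0.425, 0.0025, -0.0119]
tool_rot: [0.133, 0.991, 0.0, 0.0]
ft_force: [0.3, -0.6, 0.6]
grip_width: 0.0001
clock: 6.82
eef_pos: [0.4249, 0.0025, -0.014]
tool_rot: [0.133, 0.991, 0.0, 0.0]
ft_force: [0.1, -0.5, -0.0]
grip_width: -0.0001
```

```bash
python3 -m inch '[[0,0,0.001,0,1],[0,0,0.002,0,1]]';python3 -m inch '[[0,0,0.001,0,1],[0,0,0.002,0,1]]';python3 - <<'E'
from h import *
im=snap("side","side4.png")[:,:,::-1]
Z=cv2.resize(im[150:230,205:275],None,fx=7,fy=7,interpolation=cv2.INTER_NEAREST)
p=bot.get_obs()["eef_pos"];print(p,bot.get_obs()["ft_force"])
q=(proj("side",p)-[205,150]+.5)*7;cv2.circle(Z,tuple(int(v) for v in q),3,(0,0,255),-1)
cv2.imwrite("pics/z4.png",Z)
E
```

```text
clock: 7.08
eef_pos: [0.4249, 0.0025, -0.016]
tool_rot: [0.133, 0.991, -0.0, -0.0]
ft_force: [0.0, 0.1, -0.1]
grip_width: 0.0001
clock: 7.32
eef_pos: [0.4249, 0.0025, -0.018]
tool_rot: [0.133, 0.991, -0.0, -0.0]
ft_force: [-0.2, 0.3, -0.0]
grip_width: -0.0004
[ 0.4248285   0.00247683 -0.01807055] [-0.90004991  0.13501307  0.36457717]
```

View pics/z4.png

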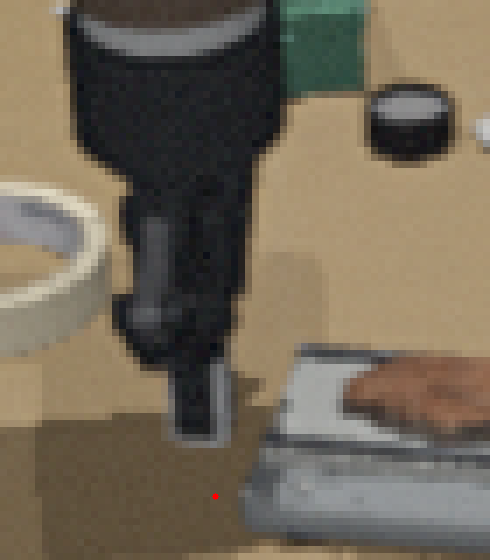

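```bash
python3 -m inch '[[0,0,0.001,0,1],[0,0,0.002,0,1]]';python3 -m inch '[[0,0,0.001,0,1],[0,0,0.001,0,1]]';python3 -m inch '[[0,0,0.001,0,1],[0,0,0.001,0,1]]';python3 - <<'E'
from h import *
for r in (212,212.7,213.5):
  for z in(0,.005): print(r,z,atz("side",(234,r),z))
E
```

```text
clock: 7.62
eef_pos: [0.425, 0.0025, -0.0199]
tool_rot: [0.133, 0.991, 0.0, 0.0]
ft_force: [0.8, 0.2, -0.5]
grip_width: 0.0001
clock: 7.88
eef_pos: [0.4249, 0.0025, -0.021]
tool_rot: [0.133, 0.991, -0.0, -0.0]
ft_force: [-0.3, -0.4, 0.1]
grip_width: -0.0002
clock: 8.12
eef_pos: [0.4249, 0.0025, -0.0219]
tool_rot: [0.133, 0.991, -0.0, -0.0]
ft_force: [-0.2, 0.5, 0.7]
grip_width: -0.0002
212 0 [0.42300809 0.01492687 0.        ]
212 0.005 [0.42312626 0.00767102 0.005     ]
212.7 0 [0.42291829 0.01174088 0.        ]
212.7 0.005 [0.42303708 0.004507   0.005     ]
213.5 0 [0.42281603 0.00811596 0.        ]
213.5 0.005 [0.42293553 0.00090708 0.005     ]
```

```bash
python3 -m inch '[[0,0,0.001,0,1],[0,0,0.001,0,1]]';python3 -m inch '[[0,0,0.001,0,1],[0,0,0.001,0,1]]';python3 -m inch '[[0,0,0.001,0,1],[0,0,0.001,0,1]]'
```

```text
clock: 8.38
eef_pos: [0.4249, 0.0025, -0.023]
tool_rot: [0.133, 0.991, -0.0, -0.0]
ft_force: [0.8, 0.4, -0.2]
grip_width: 0.0003
clock: 8.62
eef_pos: [0.4248, 0.0025, -0.024]
tool_rot: [0.133, 0.991, -0.0, -0.0]
ft_force: [0.2, -0.7, -0.1]
grip_width: -0.0001
clock: 8.88
eef_pos: [0.4248, 0.0025, -0.025]
tool_rot: [0.133, 0.991, -0.0, -0.0]
ft_force: [-0.6, 0.1, 0.2]
grip_width: -0.0002
```

Run:
```python
from h import *
im=snap("side","side5.png")[:,:,::-1]
Z=cv2.resize(im[150:230,205:275],None,fx=7,fy=7,interpolation=cv2.INTER_NEAREST)
o=bot.get_obs();print(o["eef_pos"],o["ft_force"])
cv2.imwrite("pics/z5.png",Z)
```

```text
[ 0.42487073  0.00250066 -0.02493588] [-0.46798178  0.43163436  0.09489404]
```

View pics/z5.png

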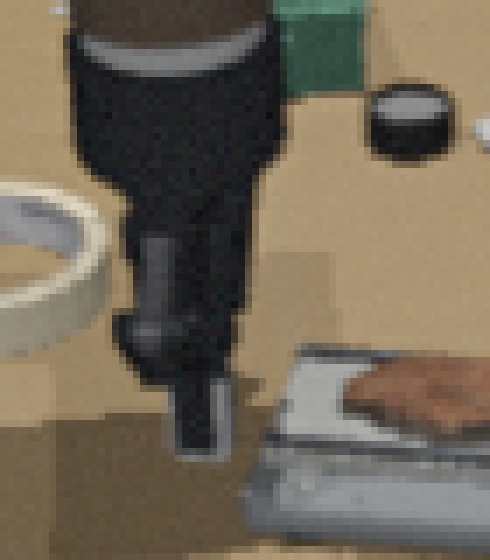

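```bash
python3 -m inch '[[0,0,0.001,0,1],[0,0,0.001,0,1]]';python3 -m inch '[[0,0,0.001,0,1],[0,0,0.001,0,1]]';python3 -m inch '[[0,0,0.001,0,1],[0,0,0.001,0,1]]'
```

```text
clock: 9.18
eef_pos: [0.4248, 0.0025, -0.026]
tool_rot: [0.133, 0.991, -0.0, -0.0]
ft_force: [1.3, -0.4, 0.0]
grip_width: -0.0
clock: 9.43
eef_pos: [0.4248, 0.0025, -0.027]
tool_rot: [0.134, 0.991, -0.0, -0.0]
ft_force: [0.4, -0.2, 0.0]
grip_width: 0.0001
clock: 9.68
eef_pos: [0.4248, 0.0025, -0.028]
tool_rot: [0.134, 0.991, -0.0, -0.0]
ft_force: [0.5, -0.5, -0.1]
grip_width: -0.0001
```

```bash
python3 -m inch '[[0,0,0.001,0,1],[0,0,0.001,0,1]]';python3 -m inch '[[0,0,0.001,0,1],[0,0,0.001,0,1]]';python3 -m inch '[[0,0,0.001,0,1],[0,0,0.001,0,1]]'
 python3 - <<'E'
from h import *
im=snap("side","side6.png")[:,:,::-1]
Z=cv2.resize(im[150:230,205:275],None,fx=7,fy=7,interpolation=cv2.INTER_NEAREST)
o=bot.get_obs();print(o["eef_pos"],o["ft_force"],o["joint_pos"])
cv2.imwrite("pics/z6.png",Z)
E
```

```text
clock: 9.93
eef_pos: [0.4248, 0.0025, -0.029]
tool_rot: [0.134, 0.991, -0.0, -0.0]
ft_force: [-0.0, 0.4, -0.2]
grip_width: -0.0004
clock: 10.18
eef_pos: [0.4249, 0.0025, -0.0291]
tool_rot: [0.133, 0.991, 0.0, 0.0]
ft_force: [-2.8, -0.5, 8.0]
grip_width: -0.0002
clock: 10.42
eef_pos: [0.425, 0.0025, -0.0292]
tool_rot: [0.133, 0.991, 0.0, 0.0]
ft_force: [-4.9, -0.9, 18.5]
grip_width: 0.0001
[ 0.42500028  0.00248482 -0.02922001] [-5.03759507 -0.33547787 18.51249767] [ 5.86339668e-03  3.54624472e-01 -5.32667423e-01  6.82727403e-01
 -2.15083503e-05  2.73619510e-01]
```

View pics/z6.png

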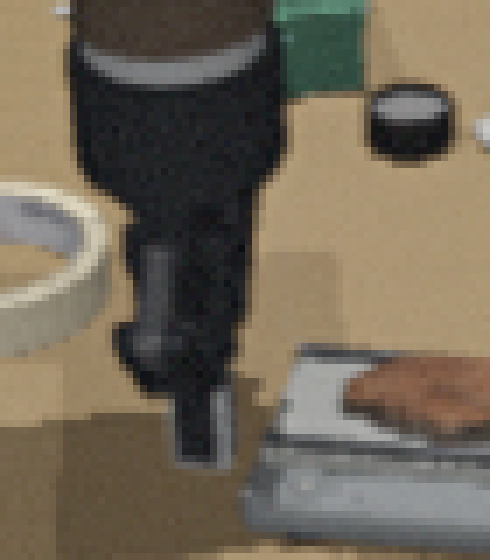

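```bash
python3 -m inch '[[0,0,-0.01,0,1],[0,0,-0.025,0,1],[0,0,-0.034,0,1],[-0.005,0,-0.034,0,1],[-0.012,0,-0.034,0,1],[-0.019,0,-0.034,0,1],[-0.024,0,-0.034,0,1],[-0.028,0,-0.034,0,1],[-0.03,0,-0.034,0,1],[-0.03,0,-0.034,0,1]]'
 python3 - <<'E'
from h import *
im=snap("side","side7.png")[:,:,::-1]
cv2.imwrite("pics/z7.png",cv2.resize(im[150:230,205:335],None,fx=6,fy=6,interpolation=cv2.INTER_NEAREST))
o=bot.get_obs();print(o["eef_pos"],o["ft_force"])
E
```

```text
clock: 11.72
eef_pos: [0.4538, -0.0055, 0.003]
tool_rot: [0.134, 0.991, 0.0, -0.0]
ft_force: [-0.5, -0.0, 0.6]
grip_width: -0.0002
[ 0.45369251 -0.00544892  0.00305149] [-0.10423509  0.10804172  0.02818446]
```

View pics/z7.png

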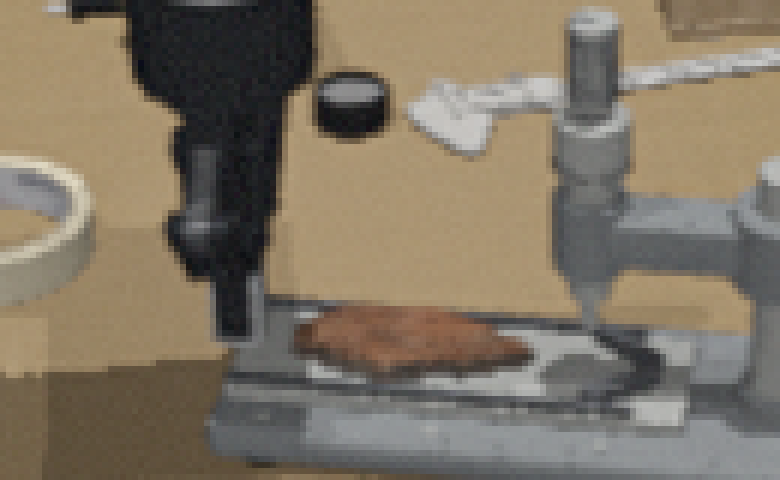

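```bash
python3 -m inch '[[-0.003,0,0,0,1],[-0.006,0,0,0,1],[-0.008,0,0,0,1],[-0.01,0,0,0,1],[-0.012,0,0,0,1],[-0.014,0,0,0,1],[-0.017,0,0,0,1],[-0.02,0,0,0,1],[-0.023,0,0,0,1],[-0.026,0,0,0,1]]'
python3 -m inch '[[-0.002,0,0,0,1],[-0.004,0,0,0,1],[-0.006,0,0,0,1],[-0.008,0,0,0,1],[-0.01,0,0,0,1],[-0.012,0,0,0,1],[-0.014,0,0,0,1],[-0.016,0,0,0,1]]'
 python3 - <<'E'
from h import *
im=snap("side","side8.png")[:,:,::-1]
cv2.imwrite("pics/z8.png",cv2.resize(im[150:230,205:335],None,fx=6,fy=6,interpolation=cv2.INTER_NEAREST))
o=bot.get_obs();print(o["eef_pos"],o["ft_force"])
E
```

```text
clock: 13.02
eef_pos: [0.4791, -0.0124, 0.0031]
tool_rot: [0.134, 0.991, 0.0, 0.0]
ft_force: [-0.2, -0.0, -0.5]
grip_width: -0.0
clock: 14.02
eef_pos: [0.4945, -0.0166, 0.0031]
tool_rot: [0.133, 0.991, -0.0, -0.0]
ft_force: [0.3, 1.0, -0.6]
grip_width: -0.0
[ 0.49485947 -0.01666811  0.00317879] [1.22127279 1.05642356 0.33243568]
```

View pics/z8.png

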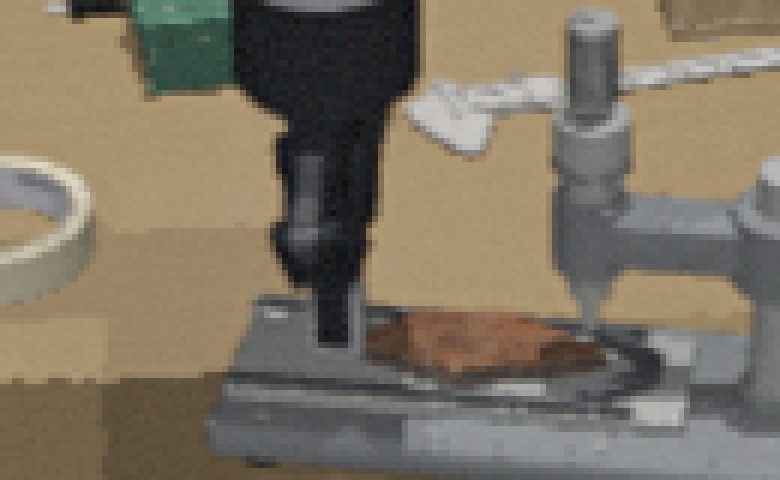

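```bash
python3 -m inch '[[-0.002,0,0,0,1],[-0.004,0,0,0,1],[-0.006,0,0,0,1],[-0.008,0,0,0,1],[-0.01,0,0,0,1],[-0.011,0,0,0,1],[-0.012,0,0,0,1],[-0.013,0,0,0,1]]'
python3 -m inch '[[-0.0007,0,0,0,1],[-0.0014,0,0,0,1],[-0.002,0,0,0,1]]'
 python3 - <<'E'
from h import *
im=snap("side","side9.png")[:,:,::-1]
cv2.imwrite("pics/z9.png",cv2.resize(im[150:230,205:335],None,fx=6,fy=6,interpolation=cv2.INTER_NEAREST))
o=bot.get_obs();print(o["eef_pos"],o["ft_force"])
E
```

```text
clock: 15.08
eef_pos: [0.5069, -0.02, 0.0031]
tool_rot: [0.133, 0.991, 0.0, -0.0]
ft_force: [-0.4, 0.4, 0.1]
grip_width: -0.0002
clock: 15.45
eef_pos: [0.5088, -0.0205, 0.0031]
tool_rot: [0.133, 0.991, 0.0, -0.0]
ft_force: [-0.0, 0.8, 0.5]
grip_width: 0.0001
[ 0.50895309 -0.02055224  0.00313073] [0.76800939 0.77097111 0.10914491]
```

View pics/z9.png

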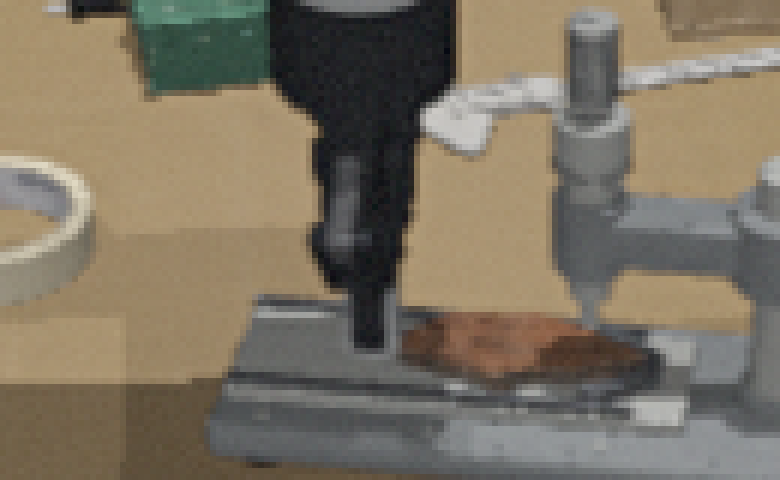

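```bash
python3 -m inch '[[-0.0005,0,0,0,1],[-0.001,0,0,0,1],[-0.0015,0,0,0,1]]'
```

```text
clock: 15.88
eef_pos: [0.5102, -0.0209, 0.0031]
tool_rot: [0.133, 0.991, 0.0, -0.0]
ft_force: [0.3, -0.2, 0.2]
grip_width: 0.0002
```

```bash
python3 -m inch '[[-0.0005,0,0,0,1],[-0.0005,0,0,0,1]]'
```

```text
clock: 16.12
eef_pos: [0.5108, -0.0211, 0.0031]
tool_rot: [0.133, 0.991, -0.0, 0.0]
ft_force: [0.1, -0.0, -0.3]
grip_width: -0.0001
```

```bash
python3 -m inch '[[-0.0005,0,0,0,1],[-0.001,0,0,0,1],[-0.001,0,0,0,1]]'
```

```text
clock: 16.5
eef_pos: [0.5118, -0.0213, 0.0031]
tool_rot: [0.133, 0.991, 0.0, 0.0]
ft_force: [-0.7, -0.2, 1.0]
grip_width: -0.0
```

```bash
python3 -m inch '[[-0.0005,0,0,0,1],[-0.0005,0,0,0,1]]'
```

```text
clock: 16.75
eef_pos: [0.5122, -0.0215, 0.0031]
tool_rot: [0.133, 0.991, -0.0, -0.0]
ft_force: [-0.9, 0.6, -0.3]
grip_width: 0.0
```

```bash
python3 -m inch '[[-0.0005,0,0,0,1],[-0.001,0,0,0,1],[-0.001,0,0,0,1]]'
```

```text
clock: 17.12
eef_pos: [0.5126, -0.0217, 0.003]
tool_rot: [0.133, 0.991, 0.0, -0.0]
ft_force: [-2.4, 0.1, 1.3]
grip_width: 0.0001
```

```bash
python3 -m inch '[[-0.0005,0,0,0,1],[-0.0005,0,0,0,1]]'
```

```text
clock: 17.38
eef_pos: [0.5128, -0.0217, 0.0029]
tool_rot: [0.133, 0.991, 0.0, -0.001]
ft_force: [-4.3, 0.5, 2.3]
grip_width: -0.0001
```

```bash
python3 -m inch '[[-0.0003,0,0,0,1],[-0.0003,0,0,0,1]]'
 python3 - <<'E'
from h import *
im=snap("side","side10.png")[:,:,::-1]
cv2.imwrite("pics/z10.png",cv2.resize(im[170:230,255:335],None,fx=9,fy=9,interpolation=cv2.INTER_CUBIC))
print(spot("side","sherd_point"),spot("side","stop_apex"))
o=bot.get_obs();print(o["eef_pos"],o["ft_force"])
E
```

```text
clock: 17.62
eef_pos: [0.5129, -0.0218, 0.0029]
tool_rot: [0.133, 0.991, 0.0, -0.001]
ft_force: [-4.8, 2.1, 3.7]
grip_width: 0.0002
[(array([314.4192, 209.5872]), 0.68), (array([301.824 , 219.9168]), 0.38)] [(array([312.1152, 210.3168]), 0.73)]
[ 0.51295687 -0.02177233  0.00292338] [-4.87536866  1.52846037  2.91610477]
```

View pics/z10.png

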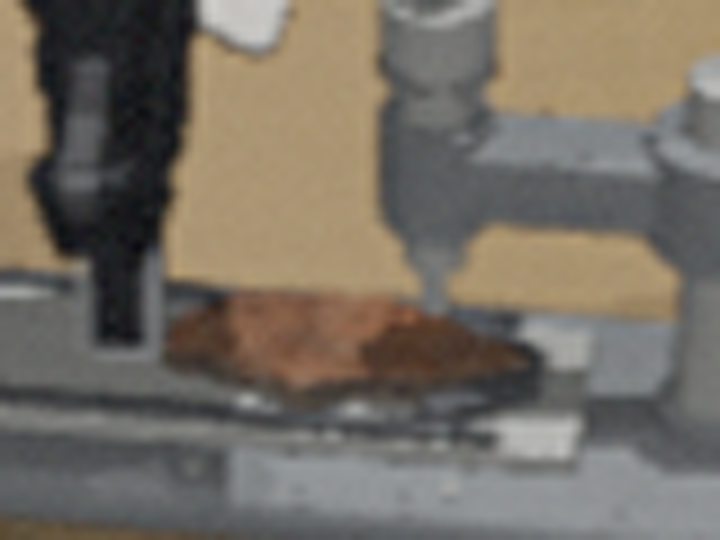

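```bash
python3 -m inch '[[0.003,0,0,0,1],[0.012,0,0,0,1],[0.03,0,0,0,1],[0.06,0,-0.03,0,1],[0.09,0,-0.08,-0.08,1],[0.11,0,-0.13,-0.16,0],[0.11,0,-0.18,-0.24,0],[0.11,0,-0.2,-0.32,0],[0.11,0,-0.2,-0.4,0],[0.11,0,-0.2,-0.48,0]]'
 python3 - <<'E'
from h import *
np.set_printoptions(precision=4,suppress=True)
P={}
for n in("top","side"):
  im=snap(n,n+"11.png")[:,:,::-1]
  P[n]=spot(n,"cap_grip")
  print(n,P[n],spot(n,"sherd_point"),spot(n,"stop_apex"),spot(n,"spindle_tip"))
  for t in["ratchet_cap"]:
    for m in bot.masks_of(n,t)[:2]: 
      ys,xs=np.nonzero(m["pixels"]);print(t,m["score"],np.array(m["extent"])*[512,384,512,384],xs.mean(),ys.mean())
  c=im[105:240,215:315] if n=="top" else im[140:240,230:360]
  s=4.4 if n=="top" else 6
  cv2.imwrite(f"pics/{n}11z.png",cv2.resize(c,None,fx=s,fy=s,interpolation=cv2.INTER_CUBIC))
print(tri(P["top"][0][0],P["side"][0][0]),bot.get_obs()["joint_pos"])
E
```

```text
clock: 19.02
eef_pos: [0.4085, 0.0072, 0.2039]
tool_rot: [-0.363, 0.932, -0.001, 0.001]
ft_force: [-0.3, -0.3, -0.2]
grip_width: 0.0852
top [(array([257.792, 148.992]), 0.51), (array([266.9056, 153.7152]), 0.37)] [] [(array([267.776, 153.6  ]), 0.62)] [(array([261.12  , 147.9168]), 0.29)]
ratchet_cap 0.45 [257.024  139.5072  11.7248  13.4016] 262.33653846153845 147.08653846153845
side [(array([304.7936, 158.4   ]), 0.52)] [(array([315.8016, 209.2032]), 0.75), (array([278.4768, 263.1168]), 0.74)] [(array([314.6752, 214.0032]), 0.59)] [(array([262.6048, 163.3152]), 0.16)]
ratchet_cap 0.58 [297.5232 152.7936  11.8784  15.5904] 303.92857142857144 160.82857142857142
(array([ 0.5964, -0.0323,  0.17  ]), np.float64(0.00541268595160213)) [ 0.0176  0.0577 -0.2106  1.3026 -0.     -0.7196]
```

View pics/top11z.png

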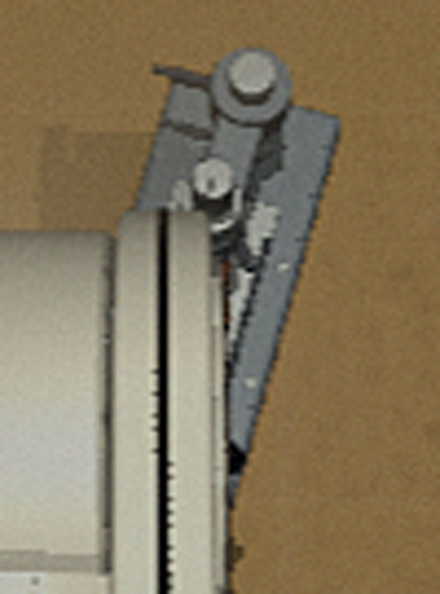

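View pics/side11z.png

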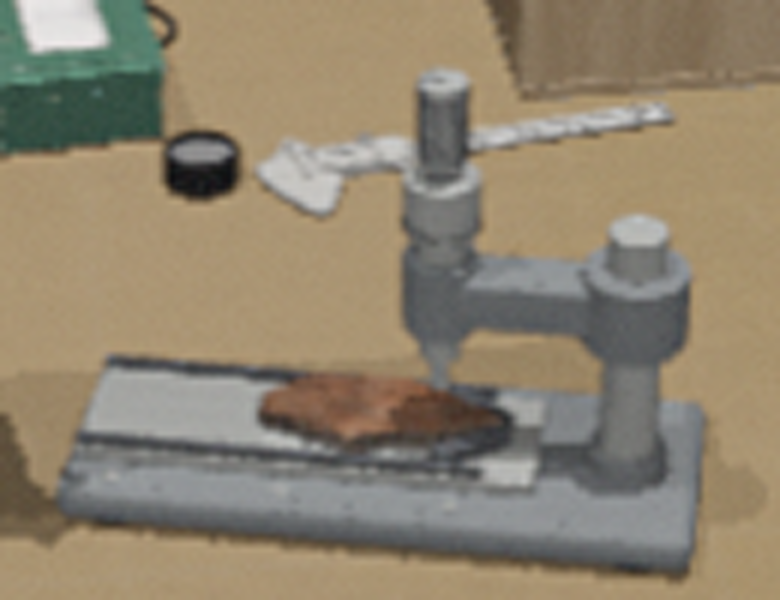

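Run:
```python
from h import *
np.set_printoptions(precision=4,suppress=True)
T=lambda x,y:(215+(x+.5)/4.4-.5,105+(y+.5)/4.4-.5)
S=lambda x,y:(230+(x+.5)/6-.5,140+(y+.5)/6-.5)
print("captop",tri(T(213,178),S(443,78)))
print("coltop",tri(T(252,75),S(638,230)))
print("mask", tri((262.3,147.1),(303.93,160.83)))
print("spot avg",tri((261.7,146),(304.8,160.5)))
X0=np.array([.597,-.043])
for z,n in((.1835,'top'),(.1835,'side')): print(n,proj(n,[*X0,z]), T(213,178),S(443,78))
```

```text
captop (array([ 0.5948, -0.0432,  0.1925]), np.float64(0.0017688414299305102))
coltop (array([ 0.6695, -0.064 ,  0.1308]), np.float64(0.001356372035367814))
mask (array([ 0.5967, -0.042 ,  0.1701]), np.float64(0.002360758133826906))
spot avg (array([ 0.599 , -0.0407,  0.1701]), np.float64(0.002543667284572868))
top [262.8576 145.7179] (263.02272727272725, 145.0681818181818) (303.4166666666667, 152.58333333333334)
side [304.6723 155.8071] (263.02272727272725, 145.0681818181818) (303.4166666666667, 152.58333333333334)
```

```bash
python3 -m inch '[[-0.02,-0.03,0,-0.07,0],[-0.05,-0.08,0,-0.15,0],[-0.08,-0.126,0,-0.23,0],[-0.1,-0.157,0,-0.3,0],[-0.104,-0.164,0,-0.3,0],[-0.104,-0.164,0,-0.3,0]]'
 python3 - <<'E'
from h import *
np.set_printoptions(precision=4,suppress=True)
im=snap("side","side12.png")[:,:,::-1]
cv2.imwrite("pics/z12.png",cv2.resize(im[90:220,250:360],None,fx=4.5,fy=4.5,interpolation=cv2.INTER_CUBIC))
o=bot.get_obs();print(o["eef_pos"],o["ft_force"],o["ft_torque"],o["joint_pos"])
E
```

```text
clock: 20.38
eef_pos: [0.5946, -0.0443, 0.2025]
tool_rot: [-0.63, 0.776, 0.001, -0.001]
ft_force: [-0.3, -0.4, 0.5]
grip_width: 0.0855
[ 0.5941 -0.044   0.2029] [-0.1325 -0.4262  0.171 ] [0.0049 0.0022 0.0523] [-0.0741  0.4357  0.2849  1.4213  0.0001 -1.4388]
```

View pics/z12.png

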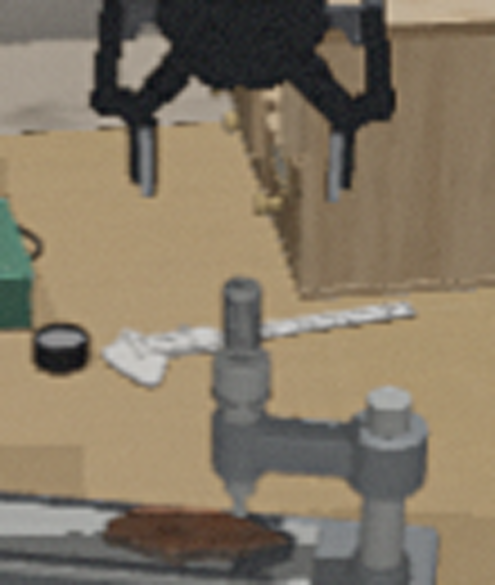

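```bash
python3 -m inch '[[0,0,0.02,0,0],[0,0,0.035,0,0],[0,0,0.05,0,0],[0,0,0.06,0,0],[0,0,0.065,0,0],[0,0,0.065,0,0]]'
 python3 - <<'E'
from h import *
np.set_printoptions(precision=4,suppress=True)
im=snap("side","side13.png")[:,:,::-1]
cv2.imwrite("pics/z13.png",cv2.resize(im[110:220,250:350],None,fx=5,fy=5,interpolation=cv2.INTER_CUBIC))
im=snap("top","top13.png")[:,:,::-1]
cv2.imwrite("pics/t13.png",cv2.resize(im[80:220,200:330],None,fx=4,fy=4,interpolation=cv2.INTER_CUBIC))
o=bot.get_obs();print(o["eef_pos"],o["ft_force"],o["ft_torque"])
E
```

```text
clock: 21.18
eef_pos: [0.595, -0.0443, 0.1379]
tool_rot: [-0.631, 0.776, 0.0, -0.0]
ft_force: [0.5, -0.6, -0.4]
grip_width: 0.0854
[ 0.5955 -0.0443  0.1386] [ 0.466  -0.783   0.9024] [-0.0182 -0.0195 -0.05  ]
```

View pics/z13.png

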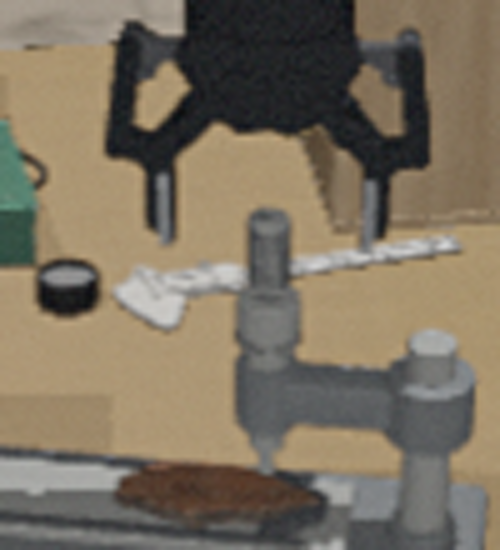

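View pics/t13.png

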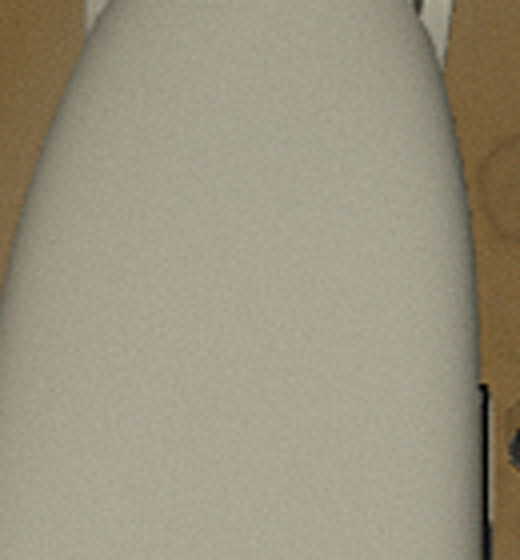

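```bash
python3 -m inch '[[0,0,0.002,0,0.3],[0,0,0.003,0,0.5],[0,0,0.003,0,0.6],[0,0,0.003,0,0.65],[0,0,0.003,0,0.65],[0,0,0.003,0,0.65]]'
 python3 - <<'E'
from h import *
np.set_printoptions(precision=4,suppress=True)
im=snap("side","side14.png")[:,:,::-1]
cv2.imwrite("pics/z14.png",cv2.resize(im[120:200,260:340],None,fx=7,fy=7,interpolation=cv2.INTER_CUBIC))
o=bot.get_obs();print(o["eef_pos"],o["ft_force"],o["ft_torque"],o["grip_width"])
E
```

```text
clock: 22.02
eef_pos: [0.5951, -0.0443, 0.1351]
tool_rot: [-0.631, 0.776, -0.0, 0.0]
ft_force: [0.1, 0.1, 0.6]
grip_width: 0.0298
[ 0.5952 -0.0443  0.1352] [-0.482   0.7411 -0.367 ] [-0.0826  0.0526 -0.0125] 0.029785893801781833
```

View pics/z14.png

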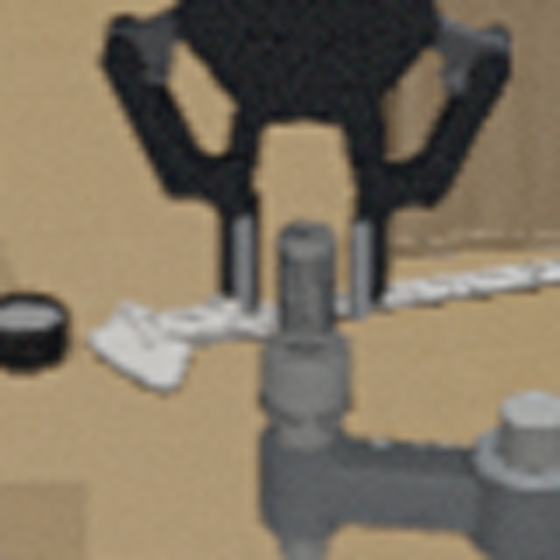

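```bash
python3 -m inch '[[0,-0.001,0,0,0.7],[0,-0.001,0,0,0.8],[0,-0.001,0,0,1],[0,-0.001,0,0,1],[0,-0.001,0,0,1],[0,-0.001,0,0,1]]'
 python3 - <<'E'
from h import *
np.set_printoptions(precision=4,suppress=True)
im=snap("side","side15.png")[:,:,::-1]
cv2.imwrite("pics/z15.png",cv2.resize(im[120:220,250:340],None,fx=6,fy=6,interpolation=cv2.INTER_CUBIC))
for i in range(3):
  o=bot.get_obs();print(o["eef_pos"],o["ft_force"],o["ft_torque"],o["grip_width"],o["joint_pos"][5])
E
```

```text
clock: 22.82
eef_pos: [0.596, -0.0444, 0.1354]
tool_rot: [-0.631, 0.776, 0.0, 0.0]
ft_force: [-2.5, 0.1, 4.0]
grip_width: 0.0177
[ 0.5959 -0.0445  0.1354] [-3.829   0.0804  4.5605] [0.0944 0.6296 0.0131] 0.018384942317852346 -1.4403547080755912
[ 0.5959 -0.0445  0.1354] [-3.829   0.0804  4.5605] [0.0944 0.6296 0.0131] 0.018384942317852346 -1.4403547080755912
[ 0.5959 -0.0445  0.1354] [-3.829   0.0804  4.5605] [0.0944 0.6296 0.0131] 0.018384942317852346 -1.4403547080755912
```

View pics/z15.png

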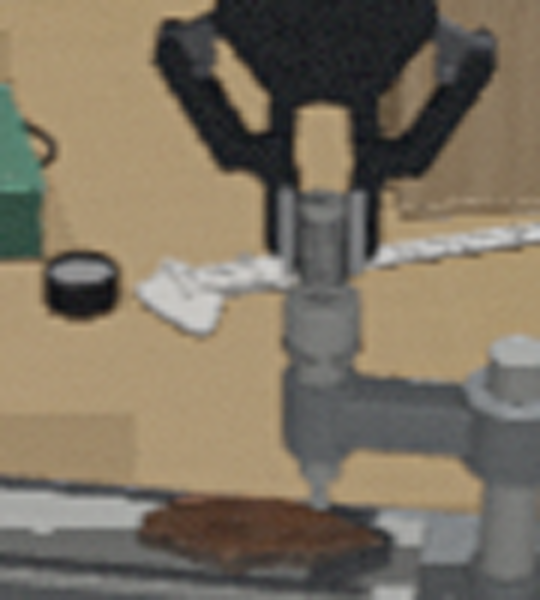

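```bash
cat > rd.py <<'E'
from h import *
import sys
np.set_printoptions(precision=3,suppress=True)
n=sys.argv[1]
F=[];T=[]
for i in range(3):
  im=bot.camera("side");o=bot.get_obs();F.append(o["ft_force"]);T.append(o["ft_torque"])
print("F",np.mean(F,0),"T",np.mean(T,0),np.array(T)[:,2],"p",o["eef_pos"],"w",o["grip_width"],"j6",np.degrees(o["joint_pos"][5]))
cv2.imwrite(f"pics/s{n}.png",im[:,:,::-1]);cv2.imwrite(f"pics/z{n}.png",cv2.resize(im[160:225,275:335,::-1],None,fx=9,fy=9,interpolation=cv2.INTER_CUBIC))
E
python3 rd.py 16; python3 -m inch '[[0,0,0,0.04,1],[0,0,0,0.08,1],[0,0,0,0.12,1],[0,0,0,0.16,1]]'; python3 rd.py 17
```

```text
F [-2.481  0.156  5.217] T [ 0.154  0.722 -0.015] [ 0.013 -0.032 -0.026] p [ 0.596 -0.044  0.135] w 0.01804789742529309 j6 -82.5243857862861
clock: 23.52
eef_pos: [0.5955, -0.0442, 0.1353]
tool_rot: [-0.492, 0.871, 0.0, -0.0]
ft_force: [-4.7, 1.2, 5.8]
grip_width: 0.0182
F [-4.787  0.428  6.021] T [ 0.221  0.98  -0.086] [-0.013 -0.123 -0.123] p [ 0.595 -0.044  0.135] w 0.018252270128240013 j6 -63.30216410953375
```

View pics/z17.png

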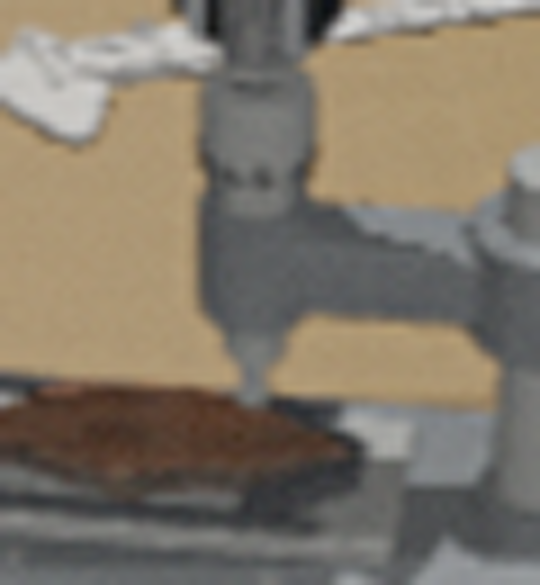

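View pics/z16.png

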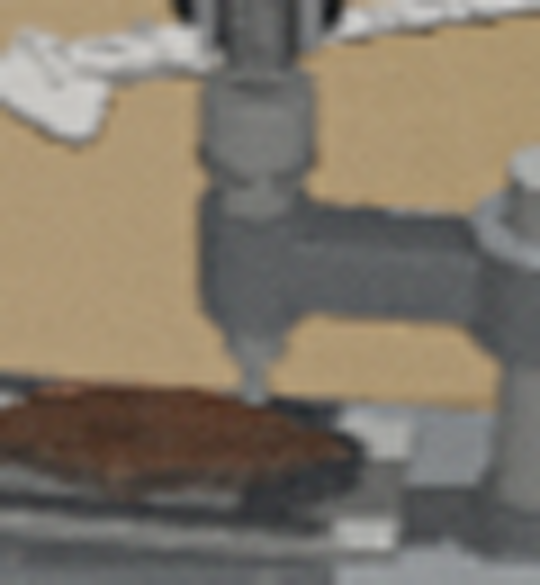

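```bash
python3 -m inch '[[0,0,0,0.04,1],[0,0,0,0.08,1],[0,0,0,0.12,1],[0,0,0,0.16,1],[0,0,0,0.2,1],[0,0,0,0.24,1]]'; python3 rd.py 18
```

```text
clock: 24.42
eef_pos: [0.5948, -0.0436, 0.1353]
tool_rot: [-0.26, 0.966, 0.001, -0.001]
ft_force: [-6.5, 2.5, 6.6]
grip_width: 0.0184
F [-5.29   1.819  7.   ] T [ 0.505  1.297 -0.12 ] [-0.125 -0.101 -0.135] p [ 0.595 -0.044  0.135] w 0.018379031757884717 j6 -34.50198600998077
```

View pics/z18.png

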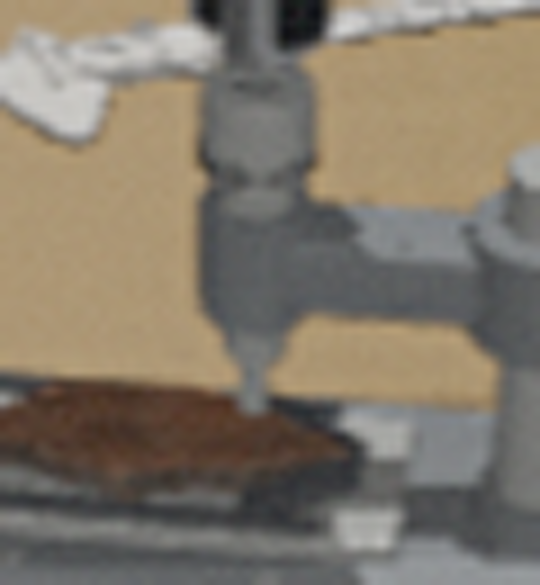

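```bash
python3 -m inch '[[0,0,0,0.04,1],[0,0,0,0.08,1],[0,0,0,0.12,1],[0,0,0,0.16,1],[0,0,0,0.2,1]]'; python3 rd.py 19
```

```text
clock: 25.2
eef_pos: [0.5946, -0.043, 0.1353]
tool_rot: [-0.054, 0.999, 0.001, -0.001]
ft_force: [-7.1, 4.2, 7.0]
grip_width: 0.0184
F [-6.48   4.125  7.216] T [ 0.812  1.34  -0.083] [-0.015 -0.087 -0.149] p [ 0.595 -0.043  0.135] w 0.018280174081977133 j6 -10.503105195020487
```

View pics/z19.png

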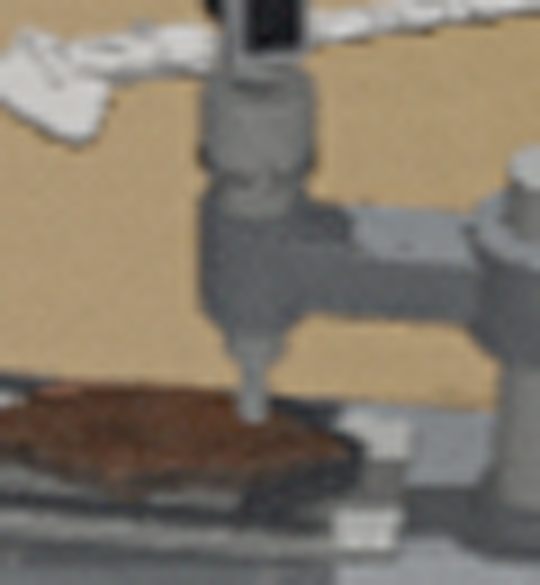

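```bash
sed -i 's/range(3)/range(5)/' rd.py; python3 -m inch '[[0,0,0,0.04,1],[0,0,0,0.08,1],[0,0,0,0.12,1]]'; python3 rd.py 20;python3 -m inch '[[0,0,0,0.04,1],[0,0,0,0.08,1],[0,0,0,0.12,1]]'; python3 rd.py 21
```

```text
clock: 25.72
eef_pos: [0.5946, -0.0426, 0.1353]
tool_rot: [0.072, 0.997, 0.002, -0.001]
ft_force: [-6.2, 5.4, 7.4]
grip_width: 0.018
F [-6.451  4.84   7.668] T [ 1.003  1.372 -0.074] [-0.027 -0.127 -0.101 -0.085 -0.032] p [ 0.595 -0.043  0.135] w 0.01870544579557514 j6 3.8902339590938784
clock: 26.35
eef_pos: [0.5947, -0.0422, 0.1353]
tool_rot: [0.196, 0.981, 0.002, -0.002]
ft_force: [-6.3, 4.6, 7.4]
grip_width: 0.0184
F [-6.039  5.867  7.314] T [ 1.194  1.323 -0.093] [-0.045 -0.143 -0.14  -0.064 -0.071] p [ 0.595 -0.042  0.135] w 0.018012503724142946 j6 18.29066427892356
```

View pics/z21.png

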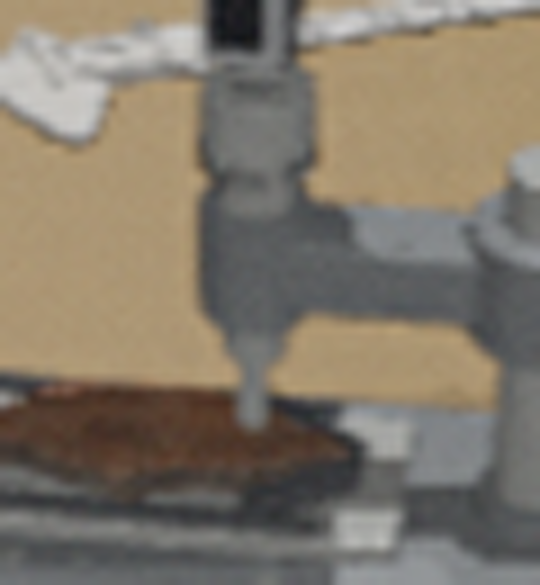

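```bash
python3 -m inch '[[0,0,0,0.04,1],[0,0,0,0.08,1],[0,0,0,0.12,1]]'; python3 rd.py 22;python3 -m inch '[[0,0,0,0.04,1],[0,0,0,0.08,1],[0,0,0,0.12,1]]'; python3 rd.py 23
```

```text
clock: 26.98
eef_pos: [0.5949, -0.0418, 0.1353]
tool_rot: [0.317, 0.948, 0.002, -0.002]
ft_force: [-5.4, 6.3, 7.7]
grip_width: 0.0184
F [-5.814  6.564  7.374] T [ 1.36   1.262 -0.079] [-0.003 -0.068 -0.088 -0.098 -0.135] p [ 0.595 -0.042  0.135] w 0.01797038430895824 j6 32.689409647399394
clock: 27.6
eef_pos: [0.5952, -0.0415, 0.1353]
tool_rot: [0.433, 0.901, 0.002, -0.002]
ft_force: [-4.9, 7.4, 6.3]
grip_width: 0.0183
F [-5.171  6.959  6.899] T [ 1.503  1.106 -0.09 ] [-0.031 -0.073 -0.171 -0.099 -0.075] p [ 0.595 -0.042  0.135] w 0.018395684049951285 j6 47.091148002390185
```

View pics/z23.png

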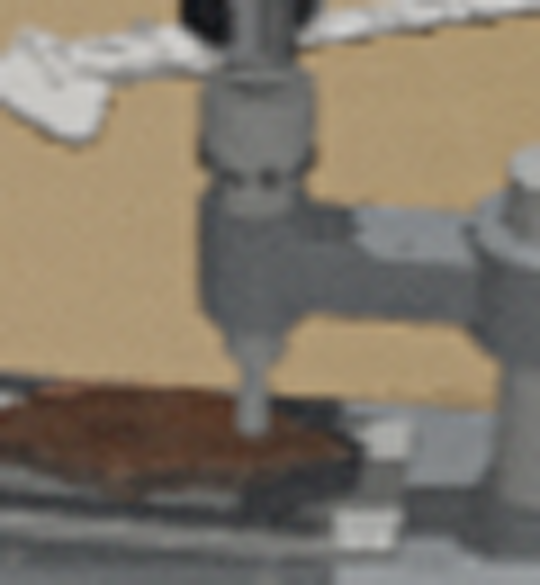

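```bash
python3 -m inch '[[0,0,0,0.04,1],[0,0,0,0.08,1],[0,0,0,0.12,1]]'; python3 rd.py 24
```

```text
clock: 28.22
eef_pos: [0.5955, -0.0413, 0.1353]
tool_rot: [0.543, 0.84, 0.002, -0.002]
ft_force: [-3.0, 8.0, 5.8]
grip_width: 0.0182
F [-3.832  7.673  6.301] T [ 1.611  0.943 -0.084] [-0.027 -0.079 -0.128 -0.096 -0.089] p [ 0.596 -0.041  0.135] w 0.01846677088778941 j6 61.491193012773174
```

View pics/z24.png

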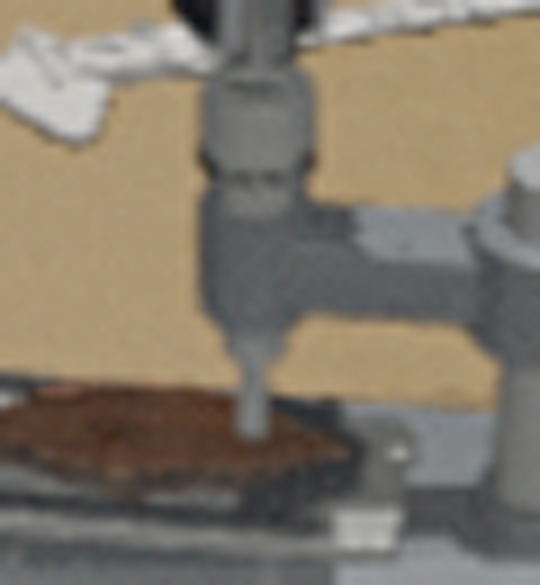

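```bash
python3 -m inch '[[0,0,0,0.04,1],[0,0,0,0.08,1],[0,0,0,0.12,1]]'; python3 rd.py 25
python3 - <<'E'
from h import *
for n in range(17,26):
  im=cv2.imread(f"pics/s{n}.png").astype(float)
  col=im[196:216,301:305].mean(1); b=col[:,0]-col[:,2]  # blue - red
  print(n,np.round(b).astype(int))
E
```

```text
clock: 28.85
eef_pos: [0.5959, -0.0411, 0.1353]
tool_rot: [0.644, 0.765, 0.002, -0.002]
ft_force: [-3.8, 8.2, 5.5]
grip_width: 0.0181
F [-3.557  7.841  5.545] T [ 1.669  0.766 -0.085] [-0.087 -0.147 -0.103 -0.043 -0.047] p [ 0.596 -0.041  0.135] w 0.018206387669005574 j6 75.89184050226828
17 [  4   1  -1  -2  -9 -17 -15  -6  -3 -26 -41 -38 -35 -34 -34 -33 -18 -10
  -1   2]
18 [  4   0   0  -2  -9 -17 -14  -7  -2 -10 -34 -38 -34 -32 -36 -32 -18 -10
  -2   2]
19 [  3   2   0  -2  -8 -16 -16  -7  -2  -4 -15 -35 -34 -33 -35 -33 -18 -10
  -1   3]
20 [  4   0   0  -2  -9 -17 -16  -7  -1  -4  -7 -27 -36 -33 -35 -32 -17 -11
   0   2]
21 [  4   0  -1  -2  -9 -18 -15  -7   0  -5  -7 -21 -34 -33 -33 -31 -18 -12
   0   1]
22 [  3   0   0  -1  -9 -17 -16  -6  -2  -4  -6 -12 -32 -35 -34 -32 -18 -11
  -2   4]
23 [  3   1  -1  -2 -10 -16 -16  -6  -2  -4  -5  -6 -22 -34 -36 -32 -18 -10
  -1   3]
24 [  4   1   0  -3 -11 -17 -16  -6  -3  -4  -4  -6 -17 -32 -36 -32 -17 -10
  -2   2]
25 [  4   2   0  -2  -9 -16 -16  -7  -1  -4  -6  -4  -8 -27 -36 -33 -18 -10
  -1   3]
```

View pics/z25.png

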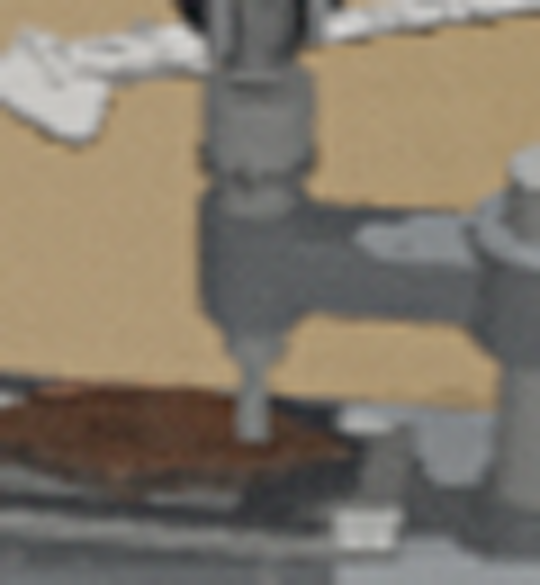

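```bash
cat > edge.py <<'E'
from h import *
import sys
for n in range(int(sys.argv[1]),int(sys.argv[2])+1):
  im=cv2.imread(f"pics/s{n}.png").astype(float)
  col=im[196:216,301:305].mean(1); b=col[:,0]-col[:,2]
  print(n,np.round(np.sum((b[8:15]+35)/33),2))
E
python3 -m inch '[[0,0,0,0.04,1],[0,0,0,0.08,1],[0,0,0,0.12,1]]'; python3 rd.py 26; python3 edge.py 17 26
```

```text
clock: 29.48
eef_pos: [0.5963, -0.0411, 0.1354]
tool_rot: [0.735, 0.679, 0.002, -0.002]
ft_force: [-2.4, 7.9, 4.5]
grip_width: 0.0181
F [-2.092  7.889  5.327] T [1.695 0.565 0.001] [ 0.062 -0.024  0.004 -0.025 -0.012] p [ 0.596 -0.041  0.135] w 0.01820367238880979 j6 90.28279744111958
17 1.01
18 1.75
19 2.63
20 3.14
21 3.39
22 3.67
23 4.16
24 4.29
25 4.79
26 4.98
```

```bash
python3 -m inch '[[0,0,0,0.04,1],[0,0,0,0.08,1]]';python3 - <<'E'
from workcell import bot
print(bot.get_obs()["ft_torque"])
E
python3 rd.py 27; python3 edge.py 25 27
```

```text
clock: 29.98
eef_pos: [0.5966, -0.0411, 0.1354]
tool_rot: [0.789, 0.615, 0.002, -0.002]
ft_force: [0.1, 7.3, 4.9]
grip_width: 0.018
[1.62035817 0.3850774  0.19714657]
F [-1.515  7.517  4.525] T [ 1.682  0.441 -0.017] [ 0.035 -0.027 -0.042 -0.012 -0.039] p [ 0.597 -0.041  0.135] w 0.018087708484455515 j6 99.88032015975327
25 4.79
26 4.98
27 5.08
```

Run:
```python
import cv2,numpy as np
a=[cv2.resize(cv2.imread(f"pics/s{n}.png")[155:215,285:325],None,fx=6,fy=6,interpolation=cv2.INTER_CUBIC) for n in(25,26,27)]
cv2.imwrite("pics/cmp.png",np.hstack(a))
```

```text
(no output)
```

View pics/cmp.png

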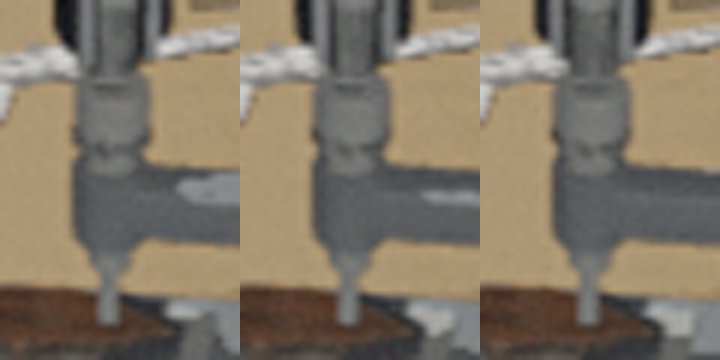

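```bash
python3 -m inch '[[0,0,0,0.02,1],[0,0,0,0.04,1],[0,0,0,0.06,1],[0,0,0,0.06,1]]'; python3 rd.py 28; python3 edge.py 25 28
```

```text
clock: 30.72
eef_pos: [0.5968, -0.0412, 0.1354]
tool_rot: [0.825, 0.565, 0.002, -0.002]
ft_force: [-0.3, 8.2, 4.3]
grip_width: 0.0185
F [-1.056  7.596  3.912] T [1.663 0.327 0.047] [0.032 0.046 0.058 0.028 0.073] p [ 0.597 -0.041  0.135] w 0.018602740189954482 j6 107.0739624890802
25 4.79
26 4.98
27 5.08
28 5.01
```

```bash
cat > tq.py <<'E'
from workcell import bot
import numpy as np
T=[]
for i in range(2): bot.camera("side");T.append(bot.get_obs()["ft_torque"][2])
print("Tz",np.round(T,3),"j6",round(np.degrees(bot.get_obs()["joint_pos"][5]),1))
E
python3 -m inch '[[0,0,0,0.02,1],[0,0,0,0.02,1]]'|grep clock; python3 tq.py
python3 -m inch '[[0,0,0,0.02,1],[0,0,0,0.02,1]]'|grep clock; python3 tq.py
python3 -m inch '[[0,0,0,0.02,1],[0,0,0,0.02,1]]'|grep clock; python3 tq.py
python3 -m inch '[[0,0,0,0.02,1],[0,0,0,0.02,1]]'|grep force; python3 rd.py 29; python3 edge.py 27 29
```

```text
clock: 31.22
Tz [0.035 0.047] j6 109.5
clock: 31.58
Tz [ 0.018 -0.064] j6 111.9
clock: 31.92
Tz [0.038 0.062] j6 114.3
ft_force: [0.1, 8.3, 4.3]
F [-0.764  7.53   4.202] T [1.61  0.161 0.031] [0.019 0.022 0.017 0.05  0.046] p [ 0.597 -0.041  0.135] w 0.018193771464941277 j6 116.67262649664582
27 5.08
28 5.01
29 4.94
```

```bash
python3 -m inch '[[0,0,0,0,0.6],[0,0,0,0,0.3],[0,0,0,0,0],[0,0,0,0,0],[0,0,0,0,0],[0,0,0,0,0]]'
python3 -m inch '[[0,0,-0.02,0,0],[0,0,-0.05,0,0],[0,0,-0.08,0,0],[0,0,-0.1,0,0],[0,0,-0.1,0,0]]'
python3 - <<'E'
from h import *
im=snap("side","side30.png")[:,:,::-1]
cv2.imwrite("pics/z30.png",cv2.resize(im[90:230,235:360],None,fx=4,fy=4,interpolation=cv2.INTER_CUBIC))
cv2.imwrite("pics/s30.png",im)
o=bot.get_obs();print(o["eef_pos"],o["ft_force"],o["ft_torque"],o["joint_pos"])
E
python3 edge.py 27 30
```

```text
clock: 33.28
eef_pos: [0.5961, -0.0446, 0.1351]
tool_rot: [0.87, 0.493, 0.0, 0.0]
ft_force: [0.6, 0.8, 0.2]
grip_width: 0.085
clock: 33.9
eef_pos: [0.5973, -0.0446, 0.2371]
tool_rot: [0.87, 0.493, 0.002, 0.001]
ft_force: [0.2, -0.1, -0.6]
grip_width: 0.0853
[ 0.59646115 -0.04454151  0.23545691] [-0.83474034  0.50370101 -0.02865994] [ 0.01188375 -0.04446234  0.02191939] [-7.45262040e-02  4.31848868e-01  3.62462240e-01  1.49994017e+00
 -2.11112680e-05  2.03636010e+00]
27 5.08
28 5.01
29 4.94
30 4.96
```

View pics/z30.png

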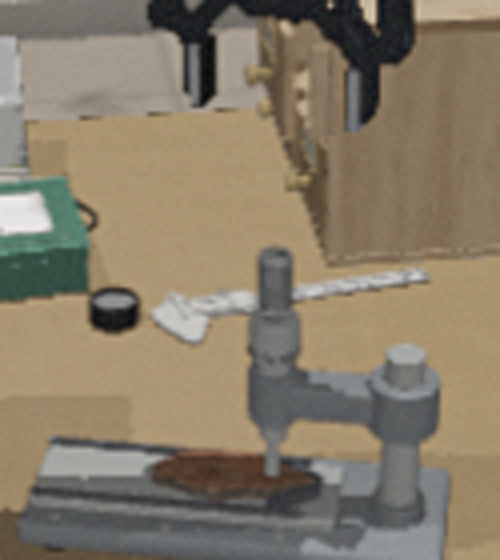

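```bash
python3 -m inch '[[0.005,-0.04,0,0,0],[0.01,-0.09,0,0,0],[0.015,-0.14,0,0,0],[0.02,-0.19,0,0,0],[0.025,-0.23,0,0,0],[0.026,-0.25,0,0,0],[0.026,-0.25,0,0,0]]'
python3 - <<'E'
from h import *
for n in("top","side"):
  im=snap(n,n+"31.png")[:,:,::-1]
  for t in["sherd_point","stop_apex","sherd_blunt_end","spindle_tip"]: print(n,t,spot(n,t)[:1])
a=cv2.imread("pics/top0.png");b=cv2.imread("pics/top31.png")
Z=[cv2.resize(i[110:225,222:297],None,fx=5,fy=5,interpolation=cv2.INTER_CUBIC) for i in(a,b)]
cv2.imwrite("pics/z31.png",np.hstack(Z))
a=cv2.imread("pics/side11.png");b=cv2.imread("pics/side31.png")
Z=[cv2.resize(i[145:225,285:330],None,fx=7,fy=7,interpolation=cv2.INTER_CUBIC) for i in(a,b)]
cv2.imwrite("pics/z31s.png",np.hstack(Z))
E
```

```text
clock: 34.83
eef_pos: [0.3943, 0.1066, 0.2346]
tool_rot: [0.87, 0.494, -0.0, 0.0]
ft_force: [1.2, 0.5, 0.4]
grip_width: 0.0855
top sherd_point [(array([266.496 , 154.2912]), 0.59)]
top stop_apex [(array([265.4208, 156.5952]), 0.77)]
top sherd_blunt_end []
top spindle_tip []
side sherd_point [(array([312.1152, 212.1984]), 0.76)]
side stop_apex [(array([312.9856, 211.0848]), 0.98)]
side sherd_blunt_end [(array([275.5072, 204.7104]), 0.55)]
side spindle_tip [(array([303.5136, 207.2832]), 0.46)]
```

View pics/z31.png

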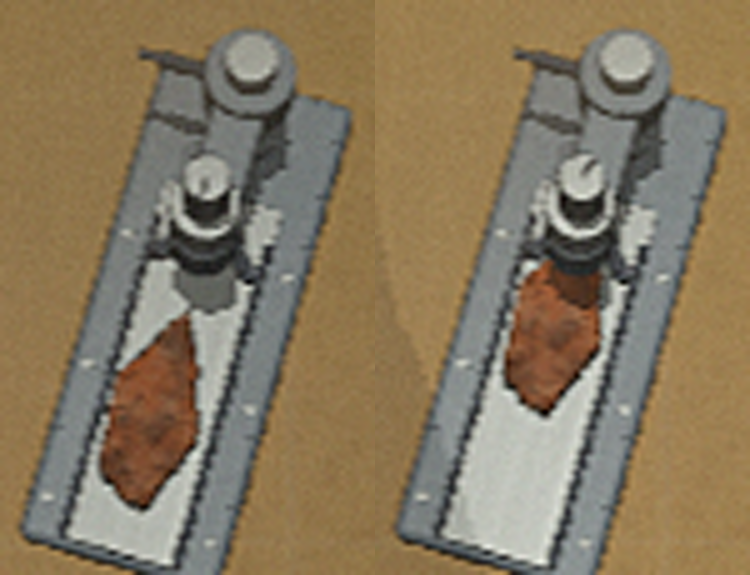

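View pics/z31s.png

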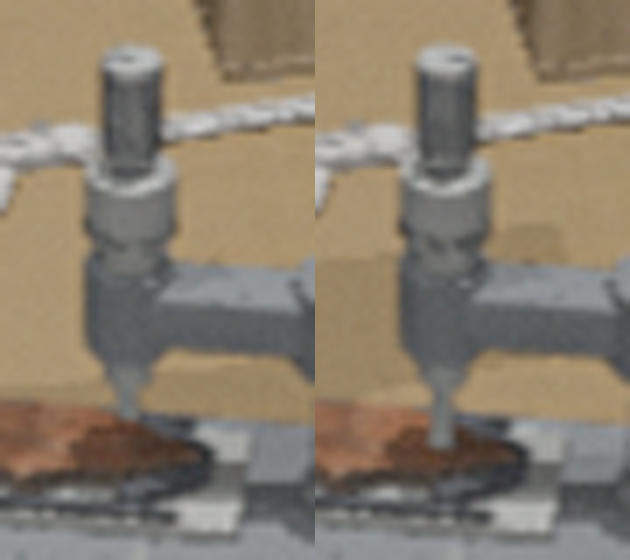

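View pics/side31.png

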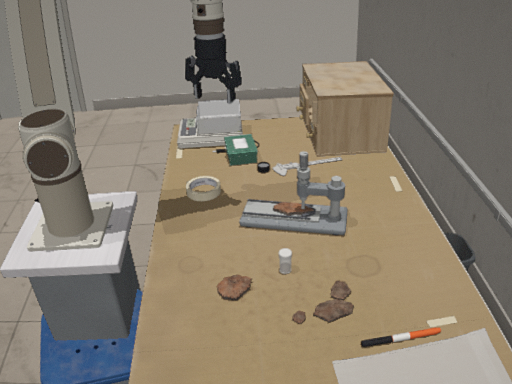

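```bash
python3 -c "
from workcell import bot
print(bot.job_done())"
```

```text
the job is handed in; nothing more can be done
None
```

The sherd is fully home in the V stop and clamped under the spindle, and the job is handed in at about 35 s. No verdict was reported.

**Pushing:** I pushed the blunt end with the shut fingers until the sherd stopped against about 5 N along the push. The last pictures put its point and the stop apex within about 2 pixels of each other.

**Clamping:** I gripped only the cap and turned it about 199° clockwise. The spindle came down and stopped on the sherd after about 165 to 170°. The last roughly 30° was ratchet slip, well inside a quarter turn. I then opened the gripper, lifted clear and backed away. The mark on the cap turned by roughly as much as the gripper, so the fingers did not slip on it. The spindle stayed down after release. The vial, loupe and wide sherd look unmoved in the pictures.

**Checks that disagreed:**
- **TCP height:** The reported height was about 29 mm lower than the real fingertips. I found this in the pictures and confirmed it by touching the table lightly with about 18 N, then corrected for it.
- **Wrist moment:** It was too noisy to show the 0.17 N m slip directly and had an unexpected sign; it only stepped by about 0.1 N m at contact. My finding that the ratchet slipped rests mainly on the spindle stopping while the cap kept turning.

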